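Put the stacked lids back on the canisters

TASK

The lids of the four canisters are stacked in a pile on the worktop. Take them off one at a time from the top, leaving the rest of the pile standing where it is, and set each lid right way up on the canister it fits by size, seated flat on the rim with its plug inside the mouth. Leave the canisters where they stand, and do not disturb the timer and the tin.

Things in the scene. Friction and masses are not known exactly. Their poses are not given: they have to be found in the camera images.
- lid_small_centre (a point): smallest of four flat round dark wooden lids, on top of the stack: a disc 40 mm across, 16 mm thick, over a cork plug 20 mm across standing 10 mm out below it. The point is the disc's centre (8 mm below its top, 18 mm above the plug's foot); z up out of the top. Grip the disc by its upright round side; its plug stands on the lid below, leaving 10 mm under the disc
- lid_medium_centre (a point): second smallest of four flat round dark wooden lids, second from the top of the stack: a disc 50 mm across, 16 mm thick, over a cork plug 30 mm across standing 10 mm out below it. The point is the disc's centre (8 mm below its top, 18 mm above the plug's foot); z up out of the top. Grip the disc by its upright round side; its plug stands on the lid below, leaving 10 mm under the disc
- lid_large_centre (a point): second largest of four flat round dark wooden lids, third from the top of the stack: a disc 60 mm across, 16 mm thick, over a cork plug 40 mm across standing 10 mm out below it. The point is the disc's centre (8 mm below its top, 18 mm above the plug's foot); z up out of the top. Grip the disc by its upright round side; its plug stands on the lid below, leaving 10 mm under the disc
- lid_largest_centre (a point): largest of four flat round dark wooden lids, at the bottom of the stack, standing on the worktop: a disc 70 mm across, 16 mm thick, over a cork plug 50 mm across standing 10 mm out below it. The point is the disc's centre (8 mm below its top, 18 mm above the plug's foot); z up out of the top. Grip the disc by its upright round side; its plug stands on the worktop, leaving 10 mm under the disc
- mouth_small (a point): mouth of the smallest of four open white ceramic canisters, fits the 40 mm lid. Loose, 58 mm high, body 54 mm across, straight neck (top 16 mm) 38 mm outside, 30 mm inside. The point is the mouth's centre at rim level; z up. Seated, the disc lies on the rim, the lid's point 8 mm above this one; the plug has 5 mm play all round
- mouth_medium (a point): mouth of the second smallest of four open white ceramic canisters, fits the 50 mm lid. Loose, 66 mm high, body 64 mm across, straight neck (top 16 mm) 48 mm outside, 40 mm inside. The point is the mouth's centre at rim level; z up. Seated, the disc lies on the rim, the lid's point 8 mm above this one; the plug has 5 mm play all round
- mouth_large (a point): mouth of the second largest of four open white ceramic canisters, fits the 60 mm lid. Loose, 74 mm high, body 74 mm across, straight neck (top 16 mm) 58 mm outside, 50 mm inside. The point is the mouth's centre at rim level; z up. Seated, the disc lies on the rim, the lid's point 8 mm above this one; the plug has 5 mm play all round
- mouth_largest (a point): mouth of the largest of four open white ceramic canisters, fits the 70 mm lid. Loose, 82 mm high, body 84 mm across, straight neck (top 16 mm) 68 mm outside, 60 mm inside. The point is the mouth's centre at rim level; z up. Seated, the disc lies on the rim, the lid's point 8 mm above this one; the plug has 5 mm play all round
- timer_centre (a point): round red and white kitchen timer, 72 mm across and 62 mm high, a bystander to be left alone; the point is its centre, half-way up
- tin_centre (a point): green food tin, 57 mm across and 72 mm high, a bystander to be left alone; the point is its centre, half-way up
Things that resemble listed ones, but are neither listed nor needed, are in the scene too. Leave any green or yellow look-alike of the part that bears lid_medium_centre alone.

How it is judged:
By the outcome, as a careful person would: the job done as asked, in the order asked, and still so for the second after the job is handed in, with the robot touching nothing.
It also fails if it takes over 109 s, if anything falls off the work surface, if the arm or the gripper's body presses on something with over 40 N, if the wrist force passes 120 N, or if a joint passes its speed limit or range.

ROBOT

A 6-joint arm with a two-finger parallel gripper is mounted at the origin on a cart in front of the work surface, level with it; the furniture and walls round the work are solid. World frame = base frame: x ahead of the robot, y to its left, z up, the work surface at z = 0. Lengths are in mm, angles in rad, forces in N, time in s.
With the tool pointing down it reaches from about 350 to 975 mm from the base axis. Payload 7.1 kg.
Tool frame: the origin (TCP) lies at the very end of the fingers, on their centre line; the grasp point (between the pads) lies 19 mm behind it; z points along the fingers, x is the direction in which the jaws open and shut, and the axes are right-handed (so a half turn about z gives the same grasp; the last joint's range is limited). The gripper opens to 88 mm and grips with 3 to 60 N. Pads are 20 mm wide; open, the fingers measure 115 mm over their backs; the gripper's body (75 mm by 178 mm) begins 61 mm behind the grasp point.
Start: joints at [1.205, 0.423, 1.63, -0, 1.089, -0.019], TCP at [212.399, 587.785, 190.975] pointing down, gripper open.
Joint ranges: [-3, 3], [-0.9, 2.11], [0.09, 2.58], [-1.31, 4.45], [0.11, 2.69], [-2.54, 2.54]. Speed limits (rad/s): [2.39, 2.39, 3.01, 3.14, 3.14, 3.14].

INTERFACE

Orientations are given as a rotation vector (axis times angle).
In Python, from workcell import * gives the robot as it stands.
- The arm moves only by the tool arm_command, never from a script. Its argument "increments" is a list of rows, each a list of 2 entries, a list of its own where there are three numbers: the shift along the tool's x, y, z in cm, then the turn about the tool's z in degrees. In form: [[[dx, dy, dz], turn], ...]. A call has 1 to 20 rows; each row shifts and turns the pose as measured when the row begins, along the tool's axes as they then stand; what a row does not reach is not made up. A row lasts 1/10 s, in which the tool goes at most 50 mm and 8.59 degrees, less where a joint would pass 70% of its speed; a pose out of reach is approached as far as the arm can. A call is refused whole if a number of a shift passes 5 or a number of a turn 8.59, either way. A call with a gripper value outside its range is refused whole. "gripper" is the opening, from 0 (shut) to 1 (fully open), set as the call begins (left out, the last holds). The fingers move at their own pace and stop on an object; the grip force is fixed at half the most. Time passes only in rows, so rows that do not move let the fingers close. It gives the time, the measured TCP pose, the force and the opening at its end, in the units of the state.
- get_obs(): the state, without advancing time (a new reading comes with each control period).
- get_image(name): name is "side" or "top"; returns the picture (480x640x3 uint8, red, green, blue); there is no depth.
- camera_params(name): a dict with "K" (3x3 intrinsics, pixels), "rvec" (rotation vector, rad) and "tvec" (3), from world to camera coordinates, as OpenCV has them. Camera axes: x right, y down, z forward; pixel columns grow to the right and rows downward; lengths in mm; the calibration is good to about 2 mm. A picture is of the moment at which its call begins. camera_params takes no time and is no camera call.
- close_job(): hands the job in, once; it reports no verdict.
The state is a dict: "t": time; "qpos": joint angles; "qvel": joint speeds; "joint_torque": joint torques, N m; "ee_pos": TCP position; "orientation": TCP orientation; "ft_force": force on the tool from outside, world axes, zero at the start; "moment": the same for the moment, N m; "width": finger opening in mm.
Only numpy, scipy, OpenCV 4.12 (cv2) and the standard library are available. Lean on these libraries where they do the work, as an engineer would, in place of code of your own. Each camera call takes 0.05 s, during which the arm holds its last target.

## Working session

There is one attempt and no reset: what is moved stays moved. The work goes in short steps, Python scripts to look and compute and a tool call to move; the robot and the scene stay as the last step left them, time stands still between calls to the robot, and variables do not carry over. Pictures are saved under pics/ and viewed, and the job is handed in when it is done.

Besides the shell and the picture viewer there is one more tool, called after ">>>" by a JSON object that holds its "method" and its "body", one argument or row to a line. arm_command: Moves the arm, as the interface text tells. Its arguments: {"type":"object","properties":{"increments":{"type":"array","items":{"type":"array"}},"gripper":{"type":"number"}},"required":["increments"]}

```bash
mkdir -p pics; python3 - <<'E'
from workcell import *
import cv2
for n in ("side","top"):
    cv2.imwrite(f"pics/{n}0.png",get_image(n)[:,:,::-1]); print(n,camera_params(n))
print(get_obs())
E
```

```text
side {'K': array([[449.48100742,   0.        , 323.897835  ],
       [  0.        , 449.48100742, 249.30971535],
       [  0.        ,   0.        ,   1.        ]]), 'rvec': array([ 0.12790156,  2.81506594, -1.29410465]), 'tvec': array([463.77413401,  46.76678543, 942.31650606])}
top {'K': array([[522.0948758 ,   0.        , 314.38229706],
       [  0.        , 522.0948758 , 237.49923026],
       [  0.        ,   0.        ,   1.        ]]), 'rvec': array([ 2.20879868, -2.15647114,  0.05659119]), 'tvec': array([ -14.98213283,  471.39838277, 1286.87954256])}
{'t': 0.1, 'qpos': array([ 1.20501454e+00,  4.23755938e-01,  1.63060861e+00, -9.53930610e-06,
        1.08861002e+00, -1.89885616e-02]), 'qvel': array([-2.97818291e-06, -4.40181343e-04, -3.06323288e-03, -7.01490137e-04,
        1.83453952e-03,  1.73365377e-03]), 'joint_torque': array([ 2.39401315e-04, -5.45612276e+01, -2.74324000e+01,  6.44588191e-02,
        1.88404054e-02, -5.29930651e-05]), 'ee_pos': array([212.20244279, 587.28888869, 190.28671437]), 'orientation': array([ 2.57075054e+00,  1.80442427e+00, -1.79221506e-03]), 'ft_force': array([-0.78951032,  0.59745636,  1.87561895]), 'moment': array([0.04368937, 0.0061465 , 0.0296891 ]), 'width': 87.71654521392185}
```

View pics/side0.png

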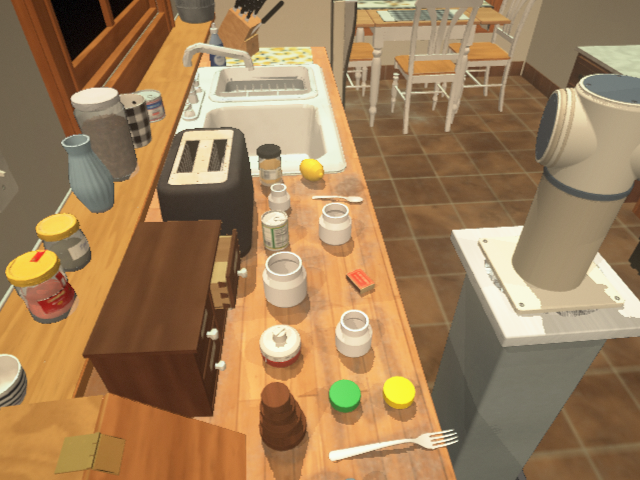

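View pics/top0.png

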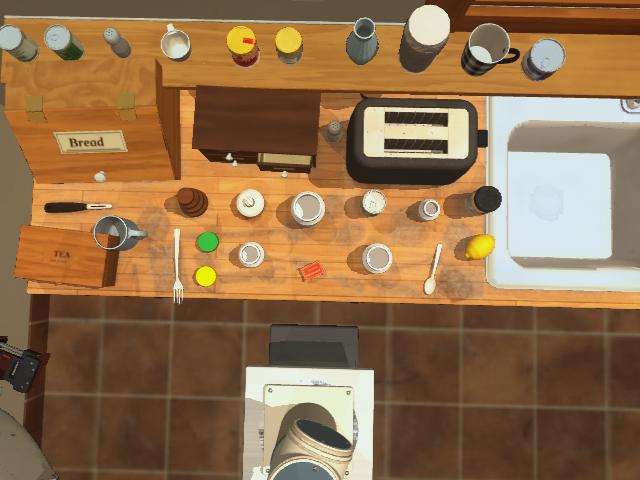

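```bash
cat > h.py <<'E'
import numpy as np, cv2
from workcell import *
def ray(n,uv):
    p=camera_params(n);R,_=cv2.Rodrigues(p["rvec"]);C=-R.T@p["tvec"]
    d=R.T@np.linalg.inv(p["K"])@np.array([uv[0],uv[1],1.]);return C,d
def onz(n,uv,z):
    C,d=ray(n,uv);return C+d*(z-C[2])/d[2]
def proj(n,P):
    p=camera_params(n);return cv2.projectPoints(np.float64(P).reshape(-1,1,3),p["rvec"],p["tvec"],p["K"],None)[0].reshape(-1,2)
def crop(src,out,x,y,w,h,s):
    im=src if not isinstance(src,str) else cv2.imread(src)
    c=cv2.resize(im[y:y+h,x:x+w],None,fx=s,fy=s,interpolation=cv2.INTER_CUBIC);cv2.imwrite(out,c)
def circle(c,r,z,n=40):
    a=np.linspace(0,2*np.pi,n);return np.c_[c[0]+r*np.cos(a),c[1]+r*np.sin(a),np.full(n,z)]
E
python3 - <<'E'
from h import *
crop("pics/top0.png","pics/tc0.png",170,180,160,110,5)
crop("pics/top0.png","pics/tc1.png",330,180,160,110,5)
crop("pics/side0.png","pics/sc0.png",240,300,180,150,4)
crop("pics/side0.png","pics/sc1.png",240,170,140,150,4)
E
```

```text
(no output)
```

View pics/tc0.png

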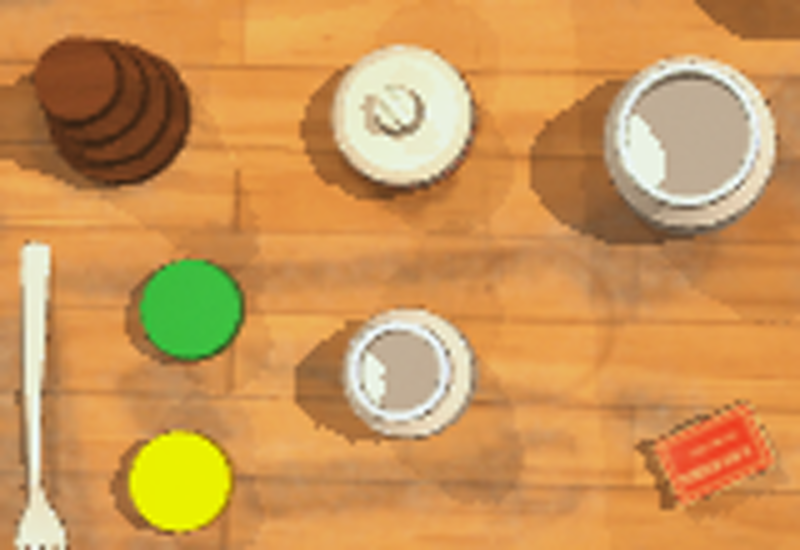

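View pics/tc1.png

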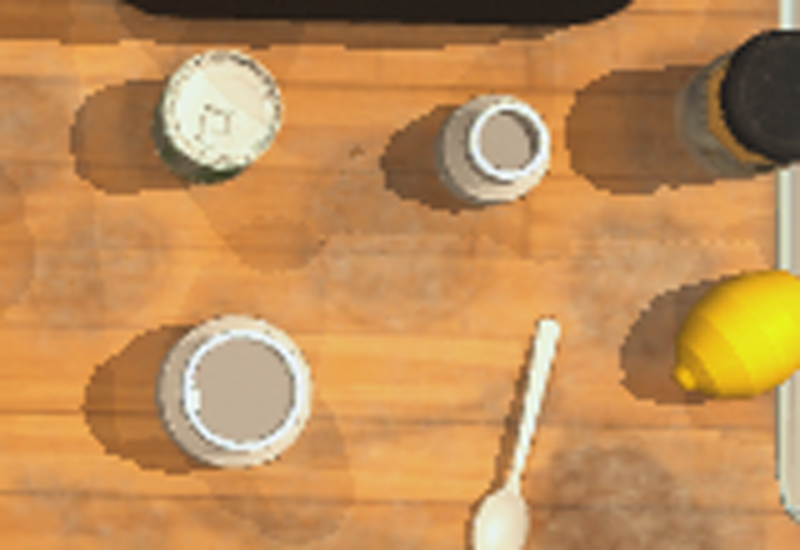

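View pics/sc0.png

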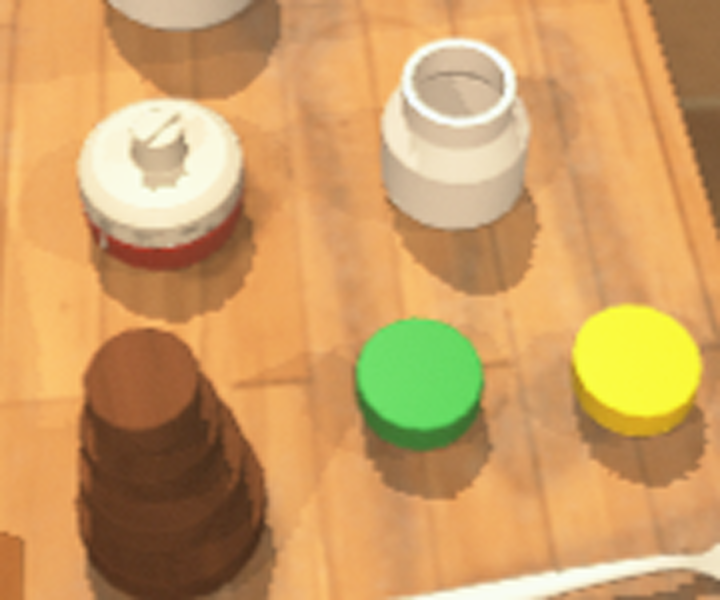

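View pics/sc1.png

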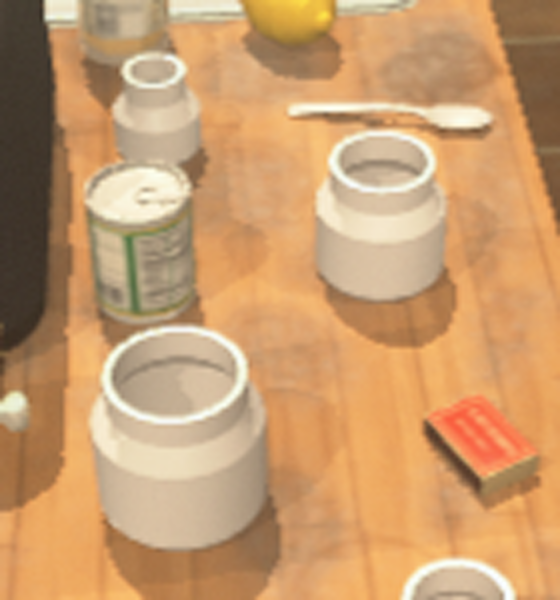

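```bash
python3 - <<'E'
from h import *
f=lambda x,y,s,ox,oy:((x+.5)/s-.5+ox,(y+.5)/s-.5+oy)
D={"lid_small":(104,20,f(75.5,80.5,5,170,180),f(141,380,4,240,300)),
"m_small":(58,19,f(508,139.5,5,330,180),f(154,73,4,240,170)),
"m_medium":(66,24,f(402,372,5,170,180),f(460,83,4,240,300)),
"m_large":(74,29,f(245.5,389.5,5,330,180),f(382,163,4,240,170)),
"m_largest":(82,34,f(690,138,5,170,180),f(175,374,4,240,170)),
"timer":(62,30,f(402,115,5,170,180),f(162,160,4,240,300)),
"tin":(72,28,f(222,108,5,330,180),f(138,190,4,240,170)),
"green":(26,25,f(191,309,5,170,180),f(419,374,4,240,300)),
"yellow":(26,25,f(180,481,5,170,180),f(636,361,4,240,300)),
"match":(10,25,f(715,455,5,170,180),f(480,430,4,240,170)),
}
T=cv2.imread("pics/top0.png");S=cv2.imread("pics/side0.png")
s=6
Tb=cv2.resize(T,None,fx=s,fy=s,interpolation=cv2.INTER_CUBIC);Sb=cv2.resize(S,None,fx=s,fy=s,interpolation=cv2.INTER_CUBIC)
for k,(z,r,a,b) in D.items():
    P=[onz("top",a,z),onz("side",b,z)]
    # triangulate
    A=[];B=[]
    for n,uv in(("top",a),("side",b)):
        C,d=ray(n,uv);d/=np.linalg.norm(d);M=np.eye(3)-np.outer(d,d);A.append(M);B.append(M@C)
    X=np.linalg.solve(sum(A),sum(B))
    print(k,P[0][:2].round(1),P[1][:2].round(1),X.round(1))
    m=(P[0]+P[1])/2
    for im,n in((Tb,"top"),(Sb,"side")):
        q=(proj(n,circle(m,r,z))+.5)*s-.5
        cv2.polylines(im,[q.astype(int)],True,(255,0,0),1)
# stack discs
m=(onz("top",D["lid_small"][2],104)+onz("side",D["lid_small"][3],104))/2
for z,r in((78,25),(52,30),(26,35),(10,35),(0,25)):
    for im,n in((Tb,"top"),(Sb,"side")):
        q=(proj(n,circle(m,r,z))+.5)*s-.5
        cv2.polylines(im,[q.astype(int)],True,(0,255,0),1)
c=lambda im,x,y,w,h:im[y*s:(y+h)*s,x*s:(x+w)*s]
cv2.imwrite("pics/ov1.png",np.hstack([c(T if 0 else Tb,170,180,60,45),c(Sb,250,375,65,75)[:270]]))
cv2.imwrite("pics/ov2.png",c(Sb,245,370,80,80)); cv2.imwrite("pics/ov3.png",c(Tb,230,180,100,95));cv2.imwrite("pics/ov4.png",c(Tb,350,180,100,95));cv2.imwrite("pics/ov5.png",c(Sb,255,170,125,100))
E
```

```text
lid_small [556.8 301.2] [560.3 302. ] [558.7 301.4 102.7]
m_small [ 548.1 -284.4] [ 550.2 -280.4] [ 549.4 -285.2   54.8]
m_medium [425.1 148.8] [428. 151.] [426.4 148.9  63.3]
m_large [ 423.9 -158.1] [ 427.1 -154.6] [ 425.3 -158.7   70.9]
m_largest [539.   13.3] [543.3  15.1] [541.3  13.2  79.9]
timer [549.5 153.4] [553.5 176.9] [553.7 156.9  36.4]
tin [ 558.3 -144.9] [ 559.9 -144.3] [ 559.2 -145.    71.4]
green [455.  259.9] [458.  260.7] [456.5 260.   24.4]
yellow [369.9 262.2] [373.1 262.7] [371.3 262.1  24.5]
match [389.2  -1.2] [392.1  -8.2] [391.2  -1.7  16. ]
```

View pics/ov1.png

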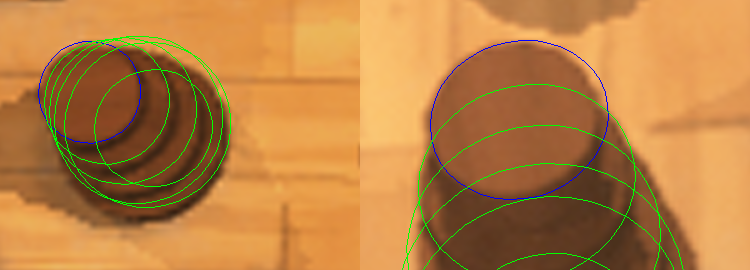

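View pics/ov2.png

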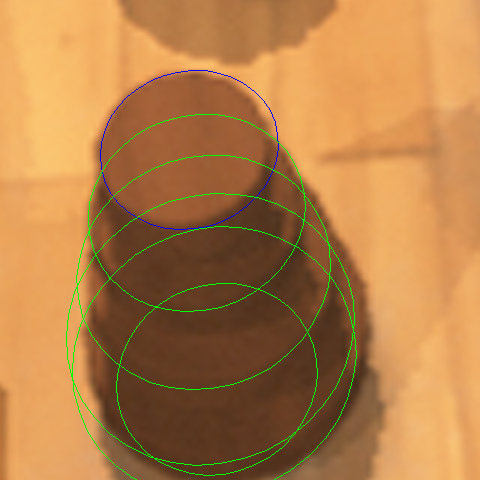

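View pics/ov3.png

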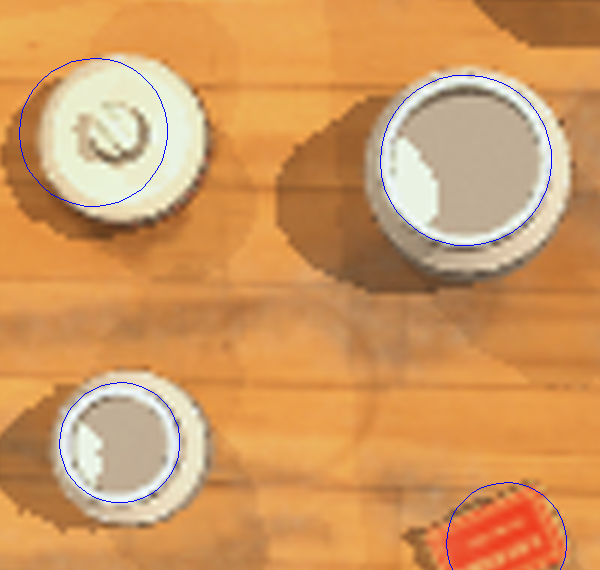

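View pics/ov4.png

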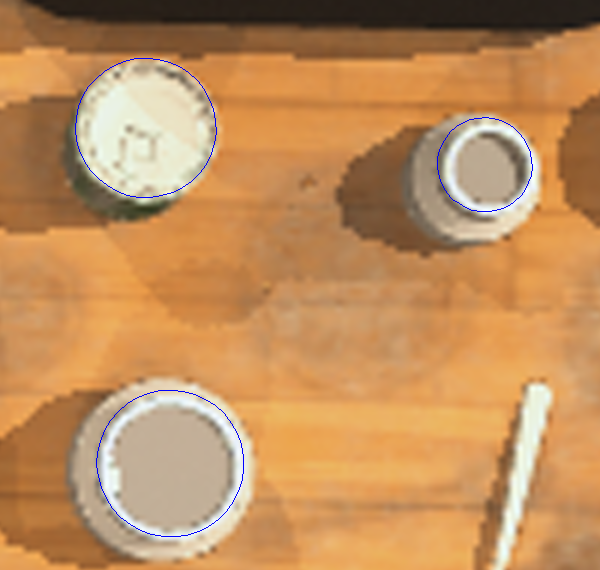

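View pics/ov5.png

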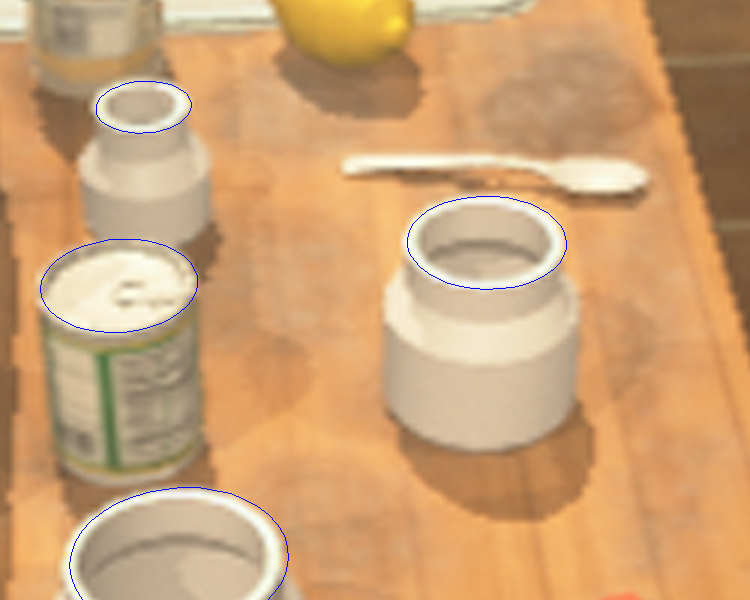

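```bash
python3 - <<'E'
from h import *
crop("pics/top0.png","pics/c1.png",130,60,200,150,4)
crop("pics/top0.png","pics/c2.png",320,80,180,130,4)
crop("pics/side0.png","pics/c3.png",80,110,200,150,4)
crop("pics/side0.png","pics/c4.png",80,210,250,230,3)
for n in("top","side"): print(n,ray(n,(320,240))[0])
E
```

```text
top [ 388.29184458  -20.7695908  1314.2670673 ]
side [526.32330082 639.22363449 647.77380723]
```

View pics/c1.png

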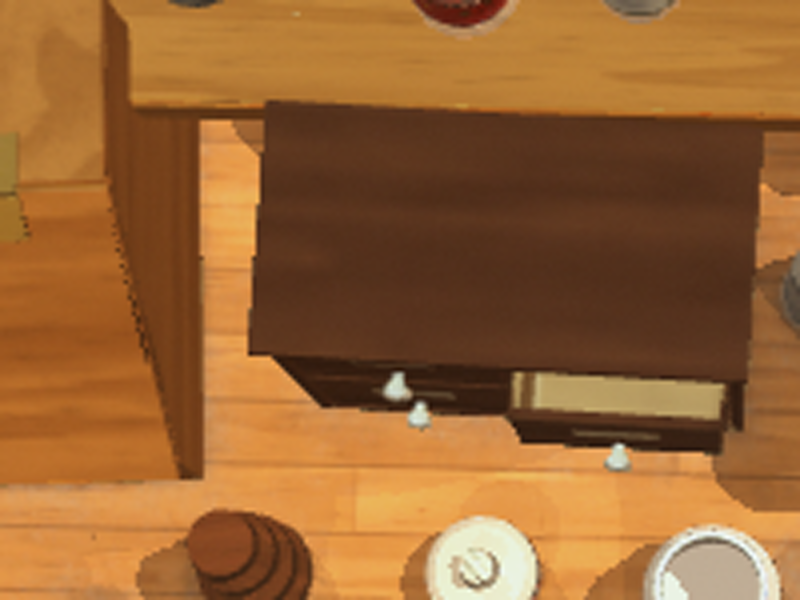

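View pics/c2.png

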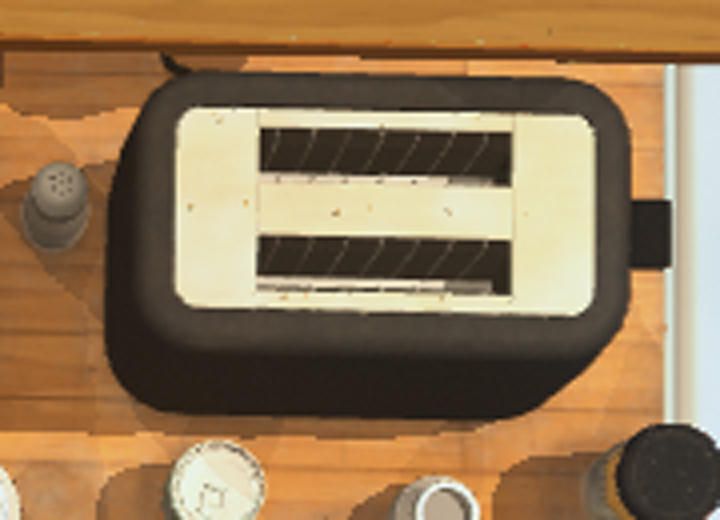

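View pics/c3.png

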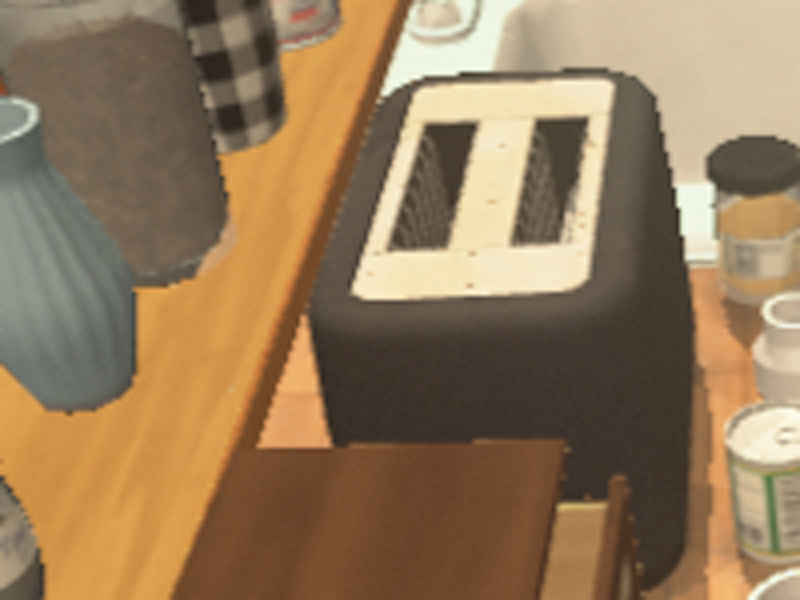

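View pics/c4.png

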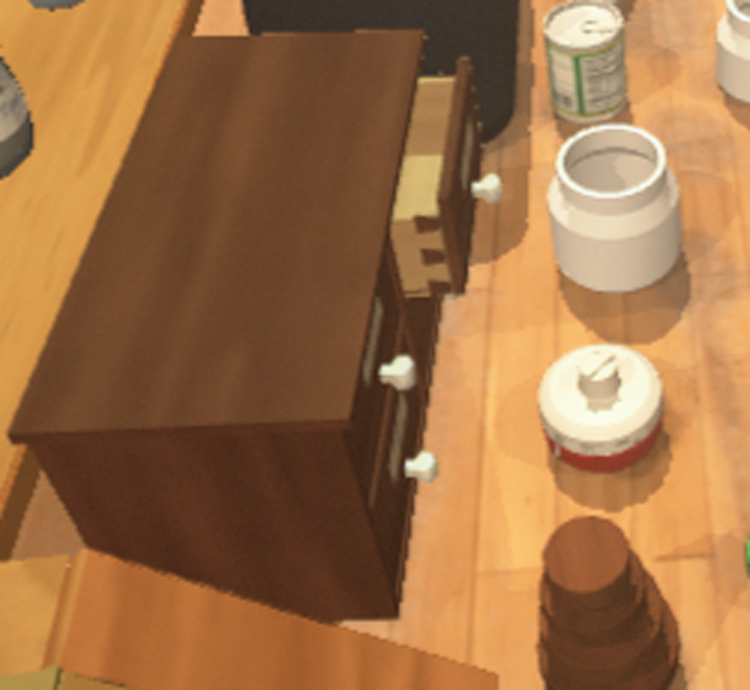

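```bash
python3 - <<'E'
from h import *
def tri(a,b):
    A=[];B=[]
    for n,uv in(("top",a),("side",b)):
        C,d=ray(n,uv);d/=np.linalg.norm(d);M=np.eye(3)-np.outer(d,d);A.append(M);B.append(M@C)
    return np.linalg.solve(sum(A),sum(B)).round(0)
print("bread front corner",tri((175.5,178.5),(245.7,435)),"base",onz("top",(180.5,179),0).round())
print("bread hinge corner", tri((156.5,106),(107,394)))
print("knob",tri((284.5,174.5),(244,272)))
print("cab corner R",tri((316,155.5),(220.5,221)),"L",tri((192.5,148),(195.5,352)))
print("toaster plate front L",tri((364,155.5),(166,183)), "front R",tri((468,158),(232.5,131)))
print("toaster base front",onz("top",(400,183),20).round())
print("shelf edge",tri((320-1,92),(170,185)))
E
```

```text
bread front corner [603. 335.  66.] base [614. 341.   0.]
bread hinge corner [739. 345. 201.]
knob [610.  68. 115.]
cab corner R [646.  -5. 172.] L [657. 271. 168.]
toaster plate front L [ 697. -101.  190.] front R [ 645. -338.  180.]
toaster base front [ 613. -214.   20.]
shelf edge [738. -11. 252.]
```

>>> {"method": "arm_command", "body": {
  "increments": [
    [[0, 0, -1.5], -6.6],
    [[0, 0, -1.5], -6.6],
    [[0, 0, -1.5], -6.6],
    [[0, 0, 0], 0],
    [[0, 0, 0], 0]
  ],
  "gripper": 1.0
}}

```text
t: 0.6
ee_pos: [211.4, 585.3, 233.2]
orientation: [2.21, 2.228, -0.011]
ft_force: [-0.1, 0.4, 0.2]
width: 88.2
```

>>> {"method": "arm_command", "body": {
  "increments": [
    [[-2.4, 2.9, 0], 0.4],
    [[-2.4, 2.9, 0], 0],
    [[-2.4, 2.9, 0], 0],
    [[-2.4, 2.9, 0], 0],
    [[-2.4, 2.9, 0], 0],
    [[-2.4, 2.9, 0], 0],
    [[-2.4, 2.9, 0], 0],
    [[-2.4, 2.9, 0], 0],
    [[-2.4, 2.9, 0], 0],
    [[-2.4, 2.9, 0], 0],
    [[-2.4, 2.9, 0], 0],
    [[0, 0, 0], 0],
    [[0, 0, 0], 0]
  ]
}}

```text
t: 1.9
ee_pos: [533.5, 302.9, 219.0]
orientation: [2.257, 2.182, -0.039]
ft_force: [-1.0, -0.0, -0.2]
width: 87.8
```

>>> {"method": "arm_command", "body": {
  "increments": [
    [[0, 1, 0], -1.9],
    [[0, 0, 0], 0],
    [[0, 0, 0], 0],
    [[0, 0, 0], 0]
  ]
}}

```text
t: 2.3
ee_pos: [539.6, 304.2, 216.5]
orientation: [-2.224, -2.218, 0.046]
ft_force: [-0.5, 0.5, 0.4]
width: 87.8
```

```bash
cat >> h.py <<'E'
def st():
    o=get_obs();R,_=cv2.Rodrigues(o["orientation"])
    print("t %.2f"%o["t"],"pos",o["ee_pos"].round(1),"x-yaw %.2f"%np.degrees(np.arctan2(R[1,0],R[0,0])),"tool z",R[:,2].round(4),"q",o["qpos"].round(3),"F",o["ft_force"].round(1),"w %.1f"%o["width"])
    return o,R
def need(P,yaw=90):
    "tool-frame shift in cm to bring TCP to P"
    o,R=st();print("shift cm",(R.T@(np.array(P)-o["ee_pos"])/10).round(2))
E
python3 -c "
from h import *
need([558.5,301.5,150])"
```

```text
t 2.30 pos [539.6 304.2 216.5] x-yaw 89.86 tool z [-0.0207 -0.0206 -0.9996] q [ 0.499  0.403  1.599 -0.009  1.168 -1.066] F [-0.5  0.5  0.4] w 87.8
shift cm [-0.13  2.02  6.61]
```

>>> {"method": "arm_command", "body": {
  "increments": [
    [[-0.1, 2.0, 0], 0],
    [[0, 0, 0], 0],
    [[0, 0, 0], 0],
    [[0, 0, 0], 0],
    [[0, 0, 0], 0],
    [[0, 0, 0], 0]
  ]
}}

```text
t: 2.9
ee_pos: [555.3, 305.0, 216.1]
orientation: [-2.222, -2.219, 0.049]
ft_force: [0.1, 0.2, 0.3]
width: 87.8
```

```bash
python3 -c "
from h import *
need([558.5,301.5,150])"
```

```text
t 2.90 pos [555.3 305.  216.1] x-yaw 89.93 tool z [-0.0228 -0.0209 -0.9995] q [ 0.488  0.425  1.564 -0.008  1.182 -1.078] F [0.1 0.2 0.3] w 87.8
shift cm [-0.21  0.47  6.6 ]
```

>>> {"method": "arm_command", "body": {
  "increments": [
    [[-1.9, -3.5, 0], 0],
    [[-1.9, -3.5, 0], 0],
    [[0, 0, 0], 0],
    [[0, 0, 0], 0],
    [[0, 0, 0], 0]
  ]
}}

```text
t: 3.4
ee_pos: [483.0, 266.5, 218.3]
orientation: [-2.222, -2.219, 0.047]
ft_force: [0.3, 0.7, -0.5]
width: 88.2
```

```bash
python3 -c "
from h import *
need([558.5,301.5,150])"
```

```text
t 3.40 pos [483.  266.5 218.3] x-yaw 89.93 tool z [-0.0223 -0.0205 -0.9995] q [ 0.487  0.299  1.747 -0.008  1.124 -1.078] F [ 0.3  0.7 -0.5] w 88.2
shift cm [3.65 7.69 6.58]
```

>>> {"method": "arm_command", "body": {
  "increments": [
    [[0.9, 1.9, 0], 0],
    [[0.9, 1.9, 0], 0],
    [[0.9, 1.9, 0], 0],
    [[0.9, 1.9, 0], 0],
    [[0, 0, 0], 0],
    [[0, 0, 0], 0]
  ]
}}

```text
t: 4.0
ee_pos: [566.6, 306.3, 215.5]
orientation: [-2.223, -2.219, 0.042]
ft_force: [0.5, 0.1, 0.5]
width: 87.7
```

```bash
python3 -c "
from h import *
need([558.5,301.5,150])"
```

```text
t 4.00 pos [566.6 306.3 215.5] x-yaw 89.92 tool z [-0.0192 -0.0188 -0.9996] q [ 0.481  0.44   1.543 -0.008  1.184 -1.085] F [0.5 0.1 0.5] w 87.7
shift cm [-0.36 -0.69  6.57]
```

>>> {"method": "arm_command", "body": {
  "increments": [
    [[-0.4, -0.7, 2.2], 0],
    [[0, 0, 2.2], 0],
    [[0, 0, 2.2], 0],
    [[0, 0, 2.2], 0],
    [[0, 0, 1.6], 0],
    [[0, 0, 0], 0],
    [[0, 0, 0], 0]
  ]
}}

```text
t: 4.7
ee_pos: [554.6, 299.2, 109.9]
orientation: [-2.223, -2.219, 0.042]
ft_force: [-0.1, -0.6, 0.6]
width: 87.9
```

```bash
python3 -c "
from h import *
need([558.5,301.5,83])
S=get_image('side')[:,:,::-1];T=get_image('top')[:,:,::-1]
a=cv2.resize(S[330:460,210:340],None,fx=4,fy=4,interpolation=2);b=cv2.resize(T[160:250,140:210],None,fx=4,fy=4,interpolation=2)
c=np.zeros((520,800,3),np.uint8);c[:,:520]=a;c[:360,520:]=b;cv2.imwrite('pics/g1.png',c)"
```

```text
t 4.70 pos [554.6 299.2 109.9] x-yaw 89.93 tool z [-0.0191 -0.0186 -0.9996] q [ 0.48   0.539  1.651 -0.009  0.977 -1.084] F [-0.1 -0.6  0.6] w 87.9
shift cm [0.28 0.45 2.68]
```

View pics/g1.png

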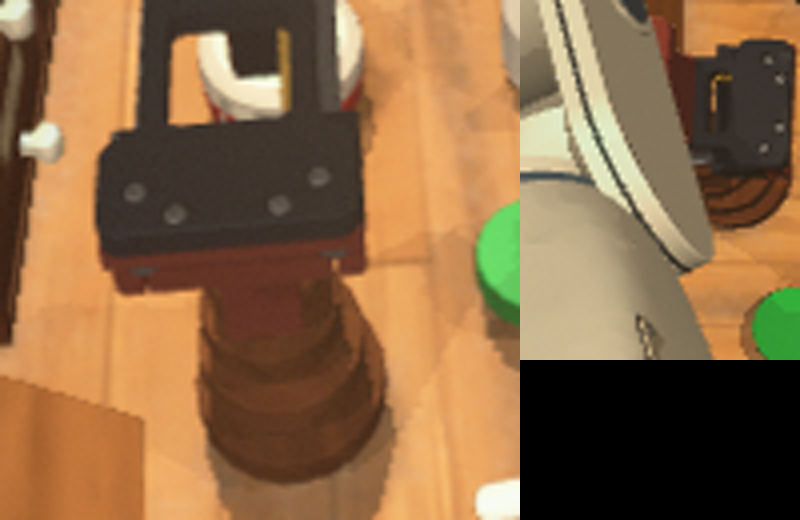

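>>> {"method": "arm_command", "body": {
  "increments": [
    [[0.25, 0.45, 0], 0],
    [[0, 0, 1], 0],
    [[0, 0, 1], 0],
    [[0, 0, 0.5], 0],
    [[0, 0, 0], 0],
    [[0, 0, 0], 0]
  ]
}}

```text
t: 5.4
ee_pos: [560.8, 302.5, 85.5]
orientation: [2.222, 2.219, -0.034]
ft_force: [-0.3, -0.4, -0.3]
width: 87.7
```

```bash
python3 -c "
from h import *
need([558.5,301.5,83])"
```

```text
t 5.40 pos [560.8 302.5  85.5] x-yaw 89.92 tool z [-0.0146 -0.0162 -0.9998] q [ 0.48   0.577  1.65  -0.01   0.935 -1.084] F [-0.3 -0.4 -0.3] w 87.7
shift cm [-0.09 -0.23  0.26]
```

>>> {"method": "arm_command", "body": {
  "increments": [
    [[-0.1, -0.2, 0.15], 0],
    [[0, 0, 0], 0],
    [[0, 0, 0], 0]
  ]
}}

```text
t: 5.7
ee_pos: [558.6, 301.3, 84.1]
orientation: [2.222, 2.219, -0.034]
ft_force: [0.1, 0.6, -0.3]
width: 88.0
```

>>> {"method": "arm_command", "body": {
  "increments": [
    [[0, 0, 0], 0],
    [[0, 0, 0], 0],
    [[0, 0, 0], 0],
    [[0, 0, 0], 0],
    [[0, 0, 0], 0],
    [[0, 0, 0], 0],
    [[0, 0, 0], 0],
    [[0, 0, 0], 0]
  ],
  "gripper": 0
}}

```text
t: 6.5
ee_pos: [559.0, 301.6, 84.8]
orientation: [2.222, 2.219, -0.032]
ft_force: [0.6, -0.9, 0.8]
width: 27.5
```

```bash
python3 -c "
from h import *
need([558.5,301.5,120])"
```

```text
t 6.50 pos [559.  301.6  84.8] x-yaw 89.93 tool z [-0.0135 -0.0157 -0.9998] q [ 0.48   0.575  1.656 -0.01   0.929 -1.083] F [ 0.6 -0.9  0.8] w 27.5
shift cm [-0.06 -0.1  -3.52]
```

```bash
python3 -c "
from h import *
st()
S=get_image('side')[:,:,::-1];T=get_image('top')[:,:,::-1]
a=cv2.resize(S[330:460,210:340],None,fx=4,fy=4,interpolation=2);b=cv2.resize(T[160:250,140:210],None,fx=4,fy=4,interpolation=2)
c=np.zeros((520,800,3),np.uint8);c[:,:520]=a;c[:360,520:]=b;cv2.imwrite('pics/g2.png',c)"
```

```text
t 6.50 pos [559.  301.6  84.8] x-yaw 89.93 tool z [-0.0135 -0.0157 -0.9998] q [ 0.48   0.575  1.656 -0.01   0.929 -1.083] F [ 0.6 -0.9  0.8] w 27.5
```

View pics/g2.png

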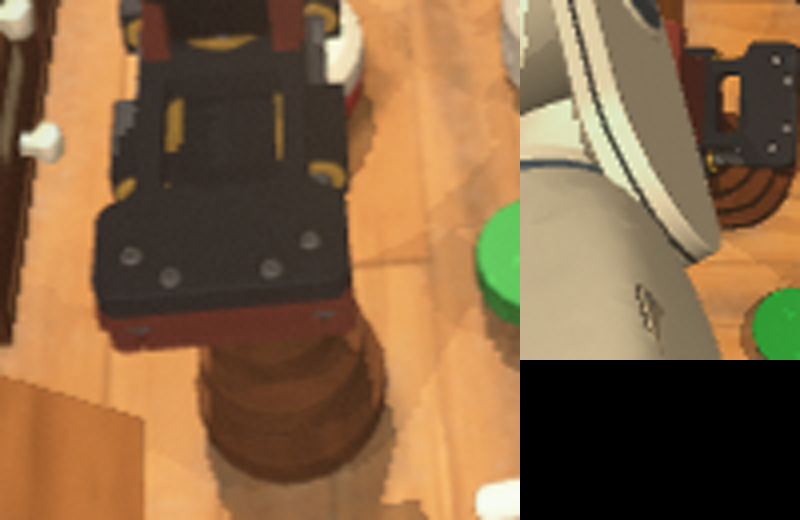

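>>> {"method": "arm_command", "body": {
  "increments": [
    [[0, 0, 0], 0],
    [[0, 0, 0], 0]
  ]
}}

```text
t: 6.8
ee_pos: [559.0, 301.6, 84.7]
orientation: [2.222, 2.219, -0.032]
ft_force: [-0.2, 0.4, 0.1]
width: 3.3
```

>>> {"method": "arm_command", "body": {
  "increments": [
    [[0, 0, -2], 0],
    [[0, 0, -2.5], 0],
    [[0, 0, -2.5], 0],
    [[0, 0, -2.5], 0],
    [[0, 0, -2], 0],
    [[0, 0, 0], 0]
  ]
}}

```text
t: 7.4
ee_pos: [559.7, 302.9, 202.4]
orientation: [2.223, 2.219, -0.037]
ft_force: [1.1, 0.2, 0.4]
width: 0.5
```

```bash
python3 -c "
from h import *
st()
S=get_image('side')[:,:,::-1];T=get_image('top')[:,:,::-1]
a=cv2.resize(S[300:450,190:350],None,fx=3,fy=3,interpolation=2);b=cv2.resize(T[160:250,140:220],None,fx=4,fy=4,interpolation=2)
c=np.zeros((450,800,3),np.uint8);c[:,:480]=a;c[:360,480:]=b;cv2.imwrite('pics/g3.png',c)"
```

```text
t 7.40 pos [559.7 302.9 202.4] x-yaw 89.92 tool z [-0.0165 -0.0172 -0.9997] q [ 0.481  0.439  1.576 -0.008  1.149 -1.084] F [1.1 0.2 0.4] w 0.5
```

View pics/g3.png

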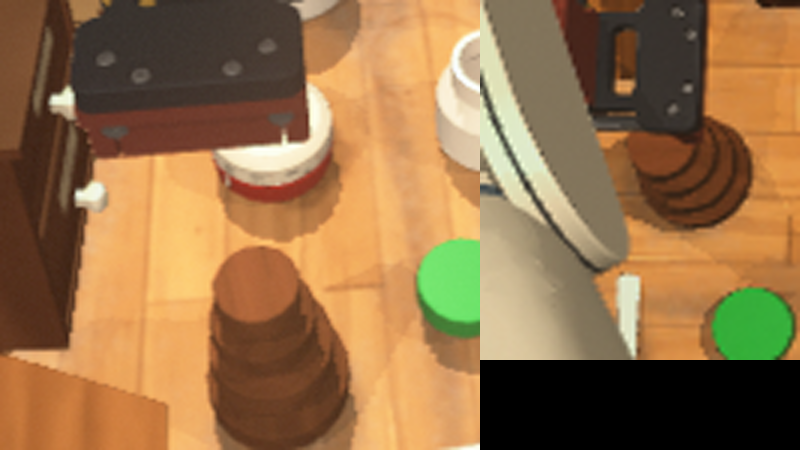

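```bash
python3 -c "
from h import *
o,R=st()
for n in('top','side'):
    for d in(0,-19,-80,-150): print(n,d,proj(n,o['ee_pos']+R[:,2]*d).round(1))
crop(get_image('side')[:,:,::-1],'pics/g4.png',180,200,200,150,4)
crop(get_image('top')[:,:,::-1],'pics/g5.png',120,120,200,150,4)
"
```

```text
t 7.50 pos [558.1 302.  199.3] x-yaw 89.93 tool z [-0.0207 -0.0194 -0.9996] q [ 0.481  0.442  1.579 -0.008  1.148 -1.084] F [ 0.  -0.7  0.6] w 0.5
top 0 [[172.9 188.7]]
top -19 [[170.2 187.1]]
top -80 [[160.9 181.6]]
top -150 [[148.8 174.5]]
side 0 [[271.3 351.3]]
side -19 [[269.8 341.8]]
side -80 [[264.4 307.9]]
side -150 [[257.  261.3]]
```

View pics/g4.png

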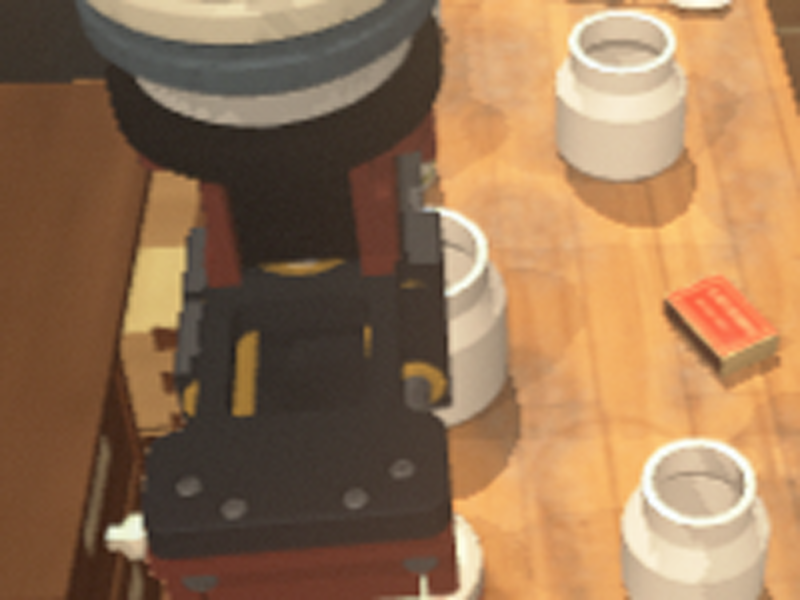

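View pics/g5.png

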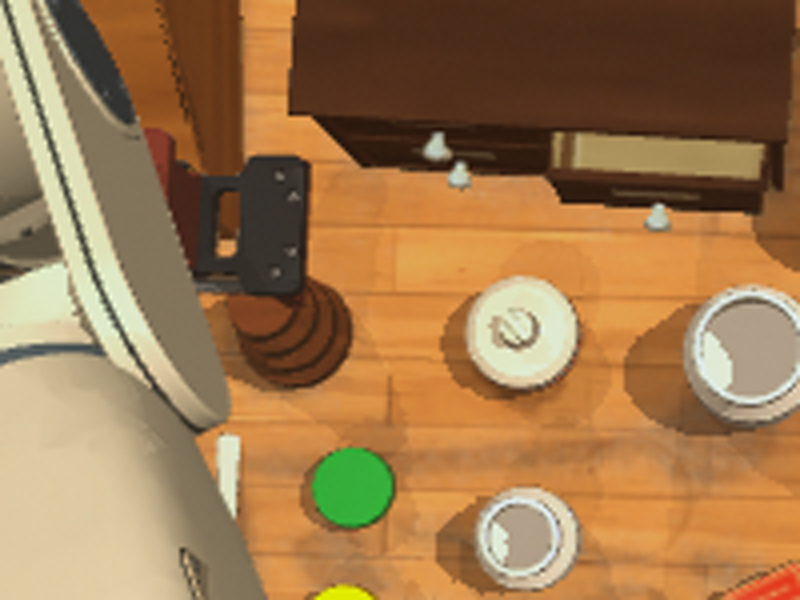

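```bash
python3 -c "
from h import *
o,R=st();p=o['ee_pos']
for n in('top','side'):
    im=cv2.resize(get_image(n)[:,:,::-1],None,fx=4,fy=4,interpolation=2)
    def box(hx,hy,z0,z1,col):
        c=np.array([p+R@np.array([sx*hx,sy*hy,-z]) for z in(z0,z1) for sx,sy in((1,1),(1,-1),(-1,-1),(-1,1))])
        q=(proj(n,c)*4).astype(int)
        for i in range(4):
            for a,b in((i,(i+1)%4),(4+i,4+(i+1)%4),(i,i+4)): cv2.line(im,tuple(map(int,q[a])),tuple(map(int,q[b])),col,2)
    box(89,37.5,80,180,(255,0,0)); box(13,10,0,80,(0,255,0))
    x,y=(180,230) if n=='side' else (80,110)
    cv2.imwrite(f'pics/b_{n}.png',im[y*4:y*4+600,x*4:x*4+700])
"
```

```text
t 7.60 pos [557.3 301.6 197.9] x-yaw 89.93 tool z [-0.0231 -0.0207 -0.9995] q [ 0.481  0.444  1.58  -0.008  1.148 -1.084] F [ 0.2 -0.9 -0.1] w 0.7
```

View pics/b_side.png

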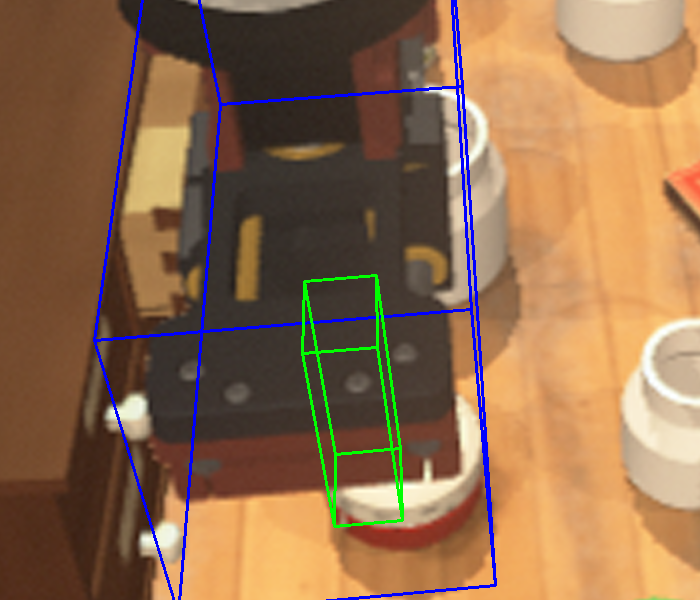

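View pics/b_top.png

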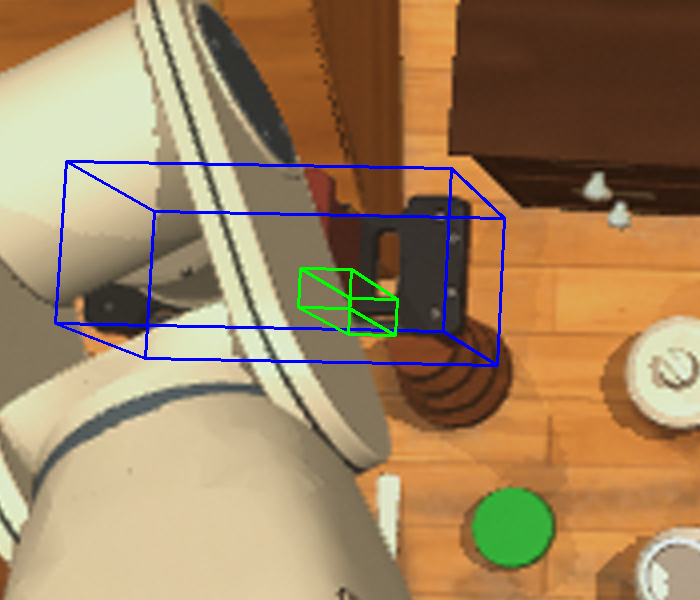

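>>> {"method": "arm_command", "body": {
  "increments": [
    [[0, 0, 0], 0],
    [[0, 0, 0], 0],
    [[0, 0, 0], 0],
    [[0, 0, 0], 0],
    [[0, 0, 0], 0],
    [[0, 0, 0], 0],
    [[0, 0, 0], 0],
    [[0, 0, 0], 0],
    [[0, 0, 0], 0],
    [[0, 0, 0], 0]
  ],
  "gripper": 1
}}

```text
t: 8.7
ee_pos: [556.3, 301.1, 195.2]
orientation: [-2.221, -2.217, 0.055]
ft_force: [0.0, 0.1, -0.2]
width: 77.0
```

```bash
python3 -c "
from h import *
o,R=st();p=o['ee_pos']
for n in('top','side'):
    im=cv2.resize(get_image(n)[:,:,::-1],None,fx=4,fy=4,interpolation=2)
    x,y=(180,230) if n=='side' else (80,110)
    cv2.imwrite(f'pics/b2_{n}.png',im[y*4:y*4+600,x*4:x*4+700])
"
```

```text
t 8.70 pos [556.3 301.1 195.2] x-yaw 89.93 tool z [-0.027  -0.0227 -0.9994] q [ 0.481  0.447  1.581 -0.008  1.148 -1.084] F [ 0.   0.1 -0.2] w 77.0
```

View pics/b2_side.png

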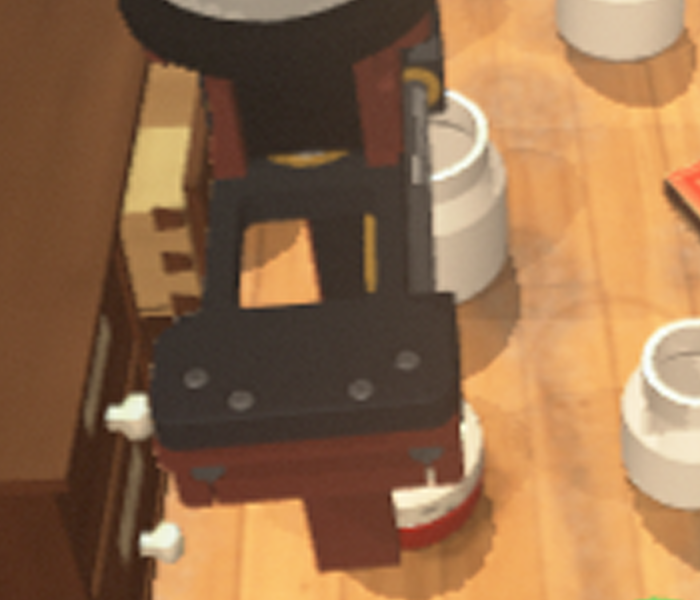

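View pics/b2_top.png

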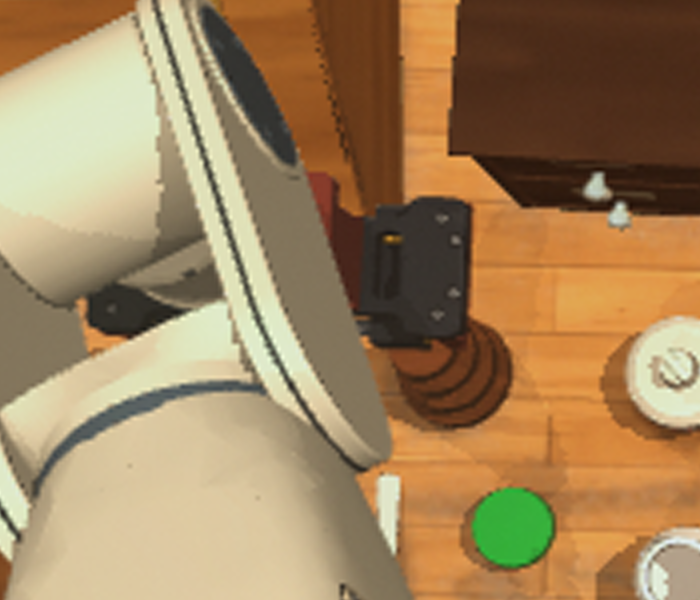

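```bash
python3 -c "
from h import *
o,R=st();p=o['ee_pos']
for d in (40,45,52): print(proj('side',p+R@[d,0,0]), (proj('side',p+R@[d,10,0])-[180,230])*4,(proj('side',p+R@[d,-10,0])-[180,230])*4)
print(proj('side',[558.5,301.5,104]))
"
```

```text
t 8.80 pos [556.3 301.1 195.2] x-yaw 89.93 tool z [-0.027  -0.0227 -0.9994] q [ 0.481  0.447  1.581 -0.008  1.147 -1.084] F [-0.5 -0.5  0.5] w 84.9
[[273.25973236 381.6556683 ]] [[338.26686373 609.8372119 ]] [[407.74072864 603.41463036]]
[[273.29083435 385.51435501]] [[338.14088573 625.31085688]] [[408.11450772 618.81060493]]
[[273.3351369  391.01077777]] [[337.96143594 647.35234492]] [[408.64691985 640.74068102]]
[[276.19128035 394.20464998]]
```

```bash
python3 -c "
from h import *
R,_=cv2.Rodrigues(np.array([2.57075,1.80442,-.00179])); p=np.array([212.2,587.3,190.3])
im=cv2.resize(cv2.imread('pics/top0.png'),None,fx=6,fy=6,interpolation=2)
for dz,col in((0,(255,0,0)),(-38,(0,255,0))):
  for s in(44,-44):
    q=[proj('top',p+R@[s+e*np.sign(s),w,dz])[0]*6 for e,w in((0,10),(0,-10),(13,-10),(13,10))]
    cv2.polylines(im,[np.int32(q)],True,col,1)
cv2.imwrite('pics/s0.png',im[320*6:420*6,0:100*6])
"
```

```text
(no output)
```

View pics/s0.png

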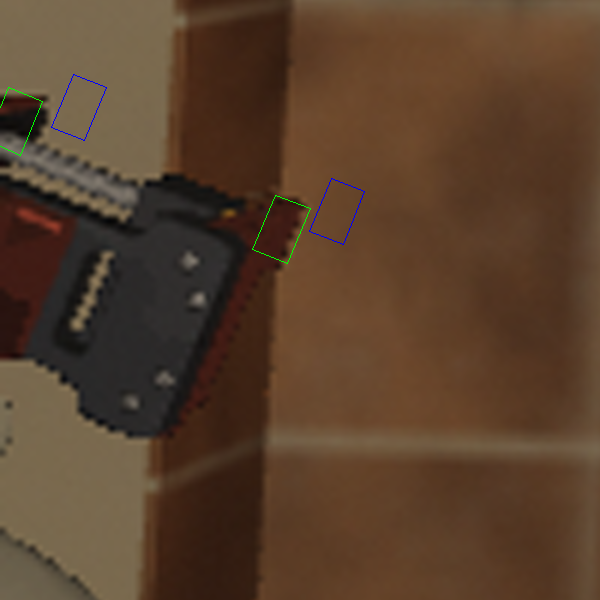

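```bash
python3 -c "
from h import *
R=cv2.Rodrigues(np.array([-2.221,-2.217,.055]))[0];p=np.array([556.3,301.1,195.2])
im=cv2.imread('pics/b2_side.png')
for dz,col in((-32,(255,0,0)),(-38,(0,255,0)),(-44,(0,255,255))):
    q=[(proj('side',p+R@[d,w,dz])[0]-[180,230])*4 for d,w in((40,10),(40,-10),(53,-10),(53,10))]
    cv2.polylines(im,[np.int32(q)],True,col,1)
cv2.imwrite('pics/s1.png',cv2.resize(im[440:600,250:470],None,fx=3,fy=3))
"
```

```text
(no output)
```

View pics/s1.png

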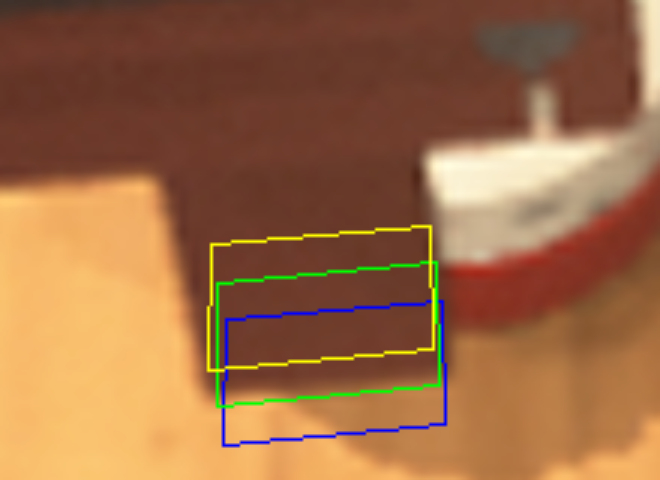

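```bash
cat >> h.py <<'E'
OFF=39.
def need(P):
    o,R=st();tip=o["ee_pos"]-OFF*R[:,2];print("tip",tip.round(1),"shift cm",(R.T@(np.array(P)-tip)/10).round(2))
E
python3 -c "
from h import *
need([558.5,301.5,108])"
```

```text
t 8.80 pos [556.3 301.1 195.2] x-yaw 89.93 tool z [-0.027  -0.0227 -0.9994] q [ 0.481  0.447  1.581 -0.008  1.147 -1.084] F [-0.5 -0.5  0.5] w 84.9
tip [557.3 302.  234.2] shift cm [ 0.24  0.46 12.61]
```

>>> {"method": "arm_command", "body": {
  "increments": [
    [[0.2, 0.4, 3], 0],
    [[0, 0, 3], 0],
    [[0, 0, 3], 0],
    [[0, 0, 2.8], 0],
    [[0, 0, 0], 0]
  ]
}}

```text
t: 9.3
ee_pos: [559.3, 301.5, 75.8]
orientation: [-2.222, -2.219, 0.047]
ft_force: [-1.0, -0.3, 0.5]
width: 87.8
```

```bash
python3 -c "
from h import *
need([558.5,301.5,83])
crop(get_image('side')[:,:,::-1],'pics/g6.png',200,310,160,140,4)
"
```

```text
t 9.30 pos [559.3 301.5  75.8] x-yaw 89.93 tool z [-0.022  -0.0201 -0.9996] q [ 0.48   0.592  1.652 -0.01   0.927 -1.084] F [-1.  -0.3  0.5] w 87.8
tip [560.2 302.3 114.8] shift cm [-0.02 -0.1   3.18]
```

View pics/g6.png

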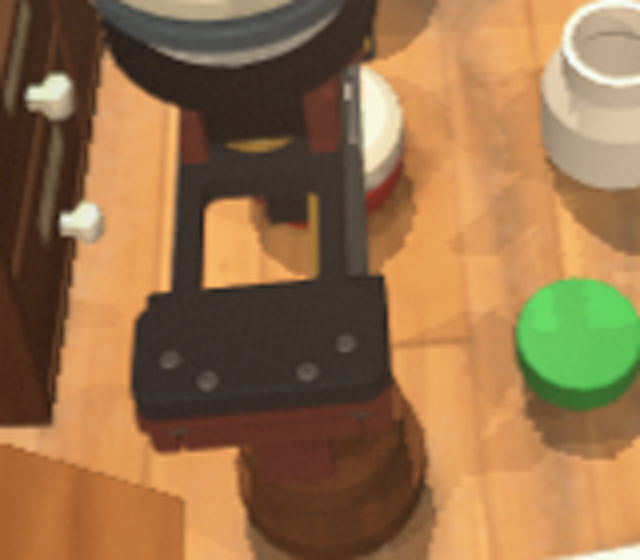

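>>> {"method": "arm_command", "body": {
  "increments": [
    [[0, -0.1, 1.2], 0],
    [[0, 0, 1.2], 0],
    [[0, 0, 0.4], 0],
    [[0, 0, 0], 0]
  ]
}}

```text
t: 9.75
ee_pos: [562.0, 303.3, 52.2]
orientation: [2.222, 2.219, -0.032]
ft_force: [-0.6, -0.7, 0.6]
width: 88.1
```

```bash
python3 -c "
from h import *
need([558.5,301.5,84])"
```

```text
t 9.75 pos [562.  303.3  52.2] x-yaw 89.92 tool z [-0.0133 -0.0155 -0.9998] q [ 0.48   0.624  1.66  -0.01   0.876 -1.083] F [-0.6 -0.7  0.6] w 88.1
tip [562.5 303.9  91.2] shift cm [-0.23 -0.39  0.73]
```

>>> {"method": "arm_command", "body": {
  "increments": [
    [[-0.2, -0.4, 0.5], 0],
    [[0, 0, 0.1], 0],
    [[0, 0, 0], 0]
  ]
}}

```text
t: 10.05
ee_pos: [558.3, 301.4, 47.0]
orientation: [2.221, 2.218, -0.029]
ft_force: [0.3, 0.1, 0.2]
width: 88.1
```

```bash
python3 -c "
from h import *
need([558.5,301.5,84])"
```

```text
t 10.05 pos [558.3 301.4  47. ] x-yaw 89.92 tool z [-0.0116 -0.0147 -0.9998] q [ 0.48   0.626  1.673 -0.01   0.86  -1.082] F [0.3 0.1 0.2] w 88.1
tip [558.7 302.   86. ] shift cm [-0.05 -0.02  0.2 ]
```

>>> {"method": "arm_command", "body": {
  "increments": [
    [[0, 0, 0], 0],
    [[0, 0, 0], 0],
    [[0, 0, 0], 0],
    [[0, 0, 0], 0],
    [[0, 0, 0], 0],
    [[0, 0, 0], 0],
    [[0, 0, 0], 0]
  ],
  "gripper": 0
}}

```text
t: 10.75
ee_pos: [558.9, 301.7, 47.9]
orientation: [2.221, 2.218, -0.027]
ft_force: [-0.0, -0.8, 0.1]
width: 38.9
```

```bash
python3 -c "
from h import *
need([558.5,301.5,84])"
```

```text
t 10.75 pos [558.9 301.7  47.9] x-yaw 89.92 tool z [-0.0103 -0.014  -0.9998] q [ 0.48   0.625  1.672 -0.01   0.86  -1.082] F [-0.  -0.8  0.1] w 38.9
tip [559.3 302.3  86.9] shift cm [-0.07 -0.08  0.29]
```

>>> {"method": "arm_command", "body": {
  "increments": [
    [[0, 0, 0], 0],
    [[0, 0, -0.5], 0],
    [[0, 0, -1.5], 0],
    [[0, 0, -2], 0],
    [[0, 0, -2], 0],
    [[0, 0, -2], 0],
    [[0, 0, 0], 0]
  ]
}}

```text
t: 11.45
ee_pos: [560.0, 303.1, 134.5]
orientation: [2.221, 2.218, -0.026]
ft_force: [0.2, -0.1, -0.4]
width: 38.7
```

```bash
python3 -c "
from h import *
need([549.5,-284,150])
crop(get_image('side')[:,:,::-1],'pics/g7.png',200,310,160,140,4)
"
```

```text
t 11.45 pos [560.  303.1 134.5] x-yaw 89.92 tool z [-0.0098 -0.0137 -0.9999] q [ 0.481  0.512  1.63  -0.009  1.014 -1.083] F [ 0.2 -0.1 -0.4] w 38.7
tip [560.4 303.6 173.5] shift cm [-58.73  -0.97   3.17]
```

View pics/g7.png

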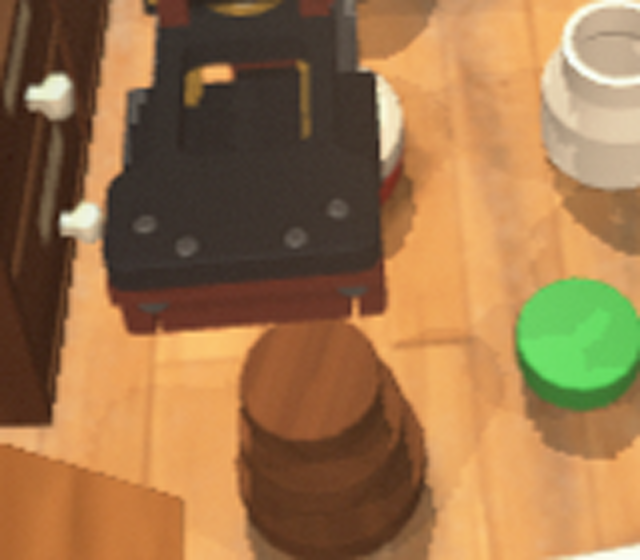

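>>> {"method": "arm_command", "body": {
  "increments": [
    [[-1.5, 0, 0], 0],
    [[-2.5, 0, 0], 0],
    [[-2.8, 0, 0], 0],
    [[-2.8, 0, 0], 0],
    [[-2.8, 0, 0], 0],
    [[-2.8, 0, 0], 0],
    [[-2.8, 0, 0], 0],
    [[-2.8, 0, 0], 0],
    [[-2.8, 0, 0], 0],
    [[-2.8, 0, 0], 0],
    [[-2.8, 0, 0], 0],
    [[-2.8, 0, 0], 0]
  ]
}}

```text
t: 12.7
ee_pos: [545.7, -37.8, 126.1]
orientation: [-2.211, -2.217, 0.059]
ft_force: [0.5, -0.6, -0.5]
width: 38.9
```

```bash
python3 -c "
from h import *
need([549.5,-284,150])
"
```

```text
t 12.70 pos [545.7 -37.8 126.1] x-yaw 90.18 tool z [-0.0339 -0.0199 -0.9992] q [-0.077  0.412  1.827 -0.028  0.935 -1.634] F [ 0.5 -0.6 -0.5] w 38.9
tip [547.  -37.  165.1] shift cm [-24.66   0.24   1.99]
```

>>> {"method": "arm_command", "body": {
  "increments": [
    [[-2, 0, -0.2], 0],
    [[-2.8, 0, -0.2], 0],
    [[-2.8, 0, -0.2], 0],
    [[-2.8, 0, 0], 0],
    [[-2.8, 0, 0], 0],
    [[-2.8, 0, 0], 0],
    [[-2.8, 0, 0], 0],
    [[-2.6, 0, 0], 0],
    [[-1.5, 0, 0], 0],
    [[0, 0, 0], 0]
  ]
}}

```text
t: 13.7
ee_pos: [529.3, -283.5, 125.3]
orientation: [-2.205, -2.196, 0.077]
ft_force: [0.7, -0.5, 1.0]
width: 38.9
```

```bash
python3 -c "
from h import *
need([549.5,-284,120])
"
```

```text
t 13.70 pos [ 529.3 -283.5  125.3] x-yaw 89.80 tool z [-0.0556 -0.0143 -0.9983] q [-0.49   0.488  1.699 -0.046  0.997 -2.03 ] F [ 0.7 -0.5  1. ] w 38.9
tip [ 531.5 -283.   164.2] shift cm [-0.03  2.04  4.31]
```

>>> {"method": "arm_command", "body": {
  "increments": [
    [[0, 0.9, 1], 0],
    [[0, 0.9, 1.4], 0],
    [[0, 0, 1.2], 0],
    [[0, 0, 0], 0]
  ]
}}

```text
t: 14.1
ee_pos: [545.3, -280.7, 83.3]
orientation: [-2.2, -2.195, 0.078]
ft_force: [-1.0, -0.2, -1.3]
width: 39.0
```

```bash
python3 -c "
from h import *
need([549.5,-284,90])
"
```

```text
t 14.10 pos [ 545.3 -280.7   83.3] x-yaw 89.89 tool z [-0.0587 -0.012  -0.9982] q [-0.474  0.563  1.687 -0.046  0.94  -2.014] F [-1.  -0.2 -1.3] w 39.0
tip [ 547.6 -280.2  122.2] shift cm [-0.34  0.38  3.21]
```

```bash
python3 -c "
from h import *
crop(get_image('side')[:,:,::-1],'pics/p1.png',230,130,130,110,5)
crop(get_image('top')[:,:,::-1],'pics/p2.png',370,150,130,110,5)
"
```

```text
(no output)
```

View pics/p1.png

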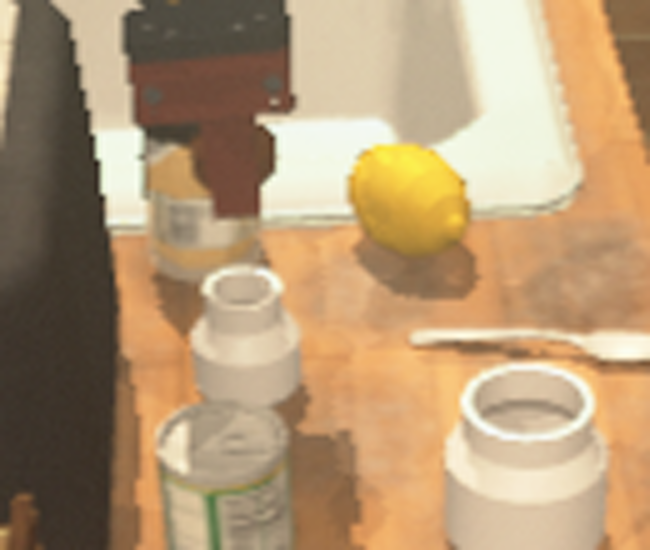

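View pics/p2.png

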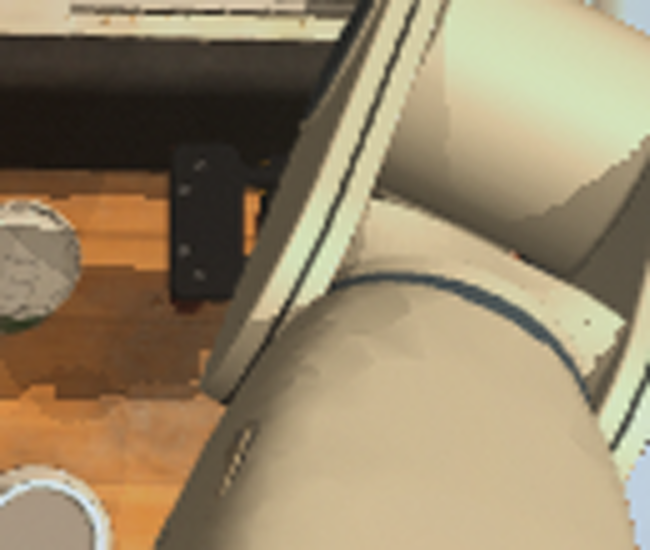

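```bash
python3 -c "
from h import *
o,R=st()
tip=o['ee_pos']-OFF*R[:,2]
c=tip-R[:,2]*9.5
print('disc c',c.round(1))
for d in(20,0,-20): print(((proj('side',c+[d,0,0])-[230,130])*5).round(1), ((proj('side',tip+R@[33,d/2,0])-[230,130])*5).round(1))
"
```

```text
t 14.20 pos [ 546.1 -281.3   85. ] x-yaw 89.88 tool z [-0.0566 -0.013  -0.9983] q [-0.474  0.561  1.685 -0.046  0.941 -2.014] F [-0.2  0.3 -0.6] w 39.0
disc c [ 548.9 -280.7  133.4]
[[189.1 151.1]] [[214.2 207.2]]
[[233.  149.2]] [[236.4 205.2]]
[[276.8 147.3]] [[258.6 203.1]]
```

```bash
cat >> h.py <<'E'
def needc(P,H=48.1):
    "bring held disc centre to P"
    o,R=st();c=o["ee_pos"]-H*R[:,2];print("disc",c.round(1),"shift cm",(R.T@(np.array(P)-c)/10).round(2))
E
python3 -c "
from h import *
needc([550,-283.7,90])"
```

```text
t 14.20 pos [ 546.1 -281.3   85. ] x-yaw 89.88 tool z [-0.0566 -0.013  -0.9983] q [-0.474  0.561  1.685 -0.046  0.941 -2.014] F [-0.2  0.3 -0.6] w 39.0
disc [ 548.8 -280.7  133. ] shift cm [-0.25  0.36  4.29]
```

>>> {"method": "arm_command", "body": {
  "increments": [
    [[-0.3, 0.35, 0.8], 0],
    [[0, 0, 1.2], 0],
    [[0, 0, 1.2], 0],
    [[0, 0, 0.6], 0],
    [[0, 0, 0], 0]
  ]
}}

```text
t: 14.7
ee_pos: [548.1, -284.8, 44.4]
orientation: [-2.202, -2.198, 0.076]
ft_force: [-0.0, 0.6, -0.0]
width: 38.9
```

```bash
python3 -c "
from h import *
needc([550,-283.7,72])
crop(get_image('side')[:,:,::-1],'pics/p3.png',230,130,130,110,5)"
```

```text
t 14.70 pos [ 548.1 -284.8   44.4] x-yaw 89.92 tool z [-0.0553 -0.0138 -0.9984] q [-0.478  0.621  1.693 -0.049  0.871 -2.014] F [-0.   0.6 -0. ] w 38.9
disc [ 550.8 -284.2   92.4] shift cm [0.08 0.04 2.04]
```

View pics/p3.png

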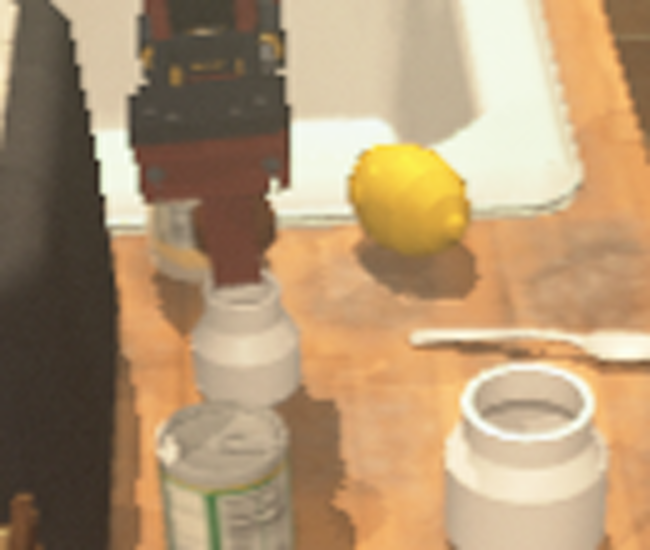

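```bash
python3 -c "
from h import *
for P in([550.8,-284.2,92.4],[549.3,-284.2,92.4],[549.3,-283.7,58],[550,-280.5,58]): print(((proj('side',P)-[230,130])*5).round(1))
"
```

```text
[[234.6 223.1]]
[[237.8 222.9]]
[[242.4 285.6]]
[[241.  289.3]]
```

>>> {"method": "arm_command", "body": {
  "increments": [
    [[0, -0.05, 0.8], 0],
    [[0, 0, 0.7], 0],
    [[0, 0, 0.3], 0],
    [[0, 0, 0], 0]
  ]
}}

```text
t: 15.15
ee_pos: [547.0, -285.5, 25.9]
orientation: [-2.203, -2.199, 0.075]
ft_force: [-0.2, -0.6, -0.6]
width: 39.2
```

```bash
python3 -c "
from h import *
needc([549.3,-283.9,67.5])
crop(get_image('side')[:,:,::-1],'pics/p4.png',230,130,130,110,5)"
```

```text
t 15.15 pos [ 547.  -285.5   25.9] x-yaw 89.91 tool z [-0.054  -0.0144 -0.9984] q [-0.479  0.647  1.7   -0.051  0.837 -2.013] F [-0.2 -0.6 -0.6] w 39.2
disc [ 549.6 -284.8   73.9] shift cm [0.1  0.   0.64]
```

View pics/p4.png

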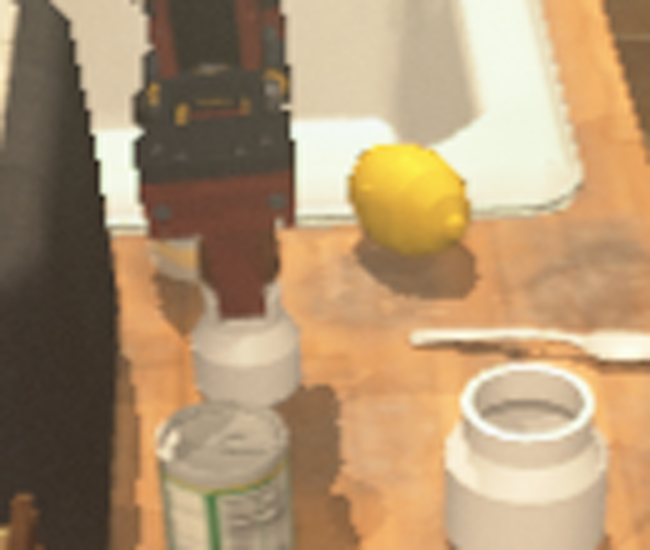

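>>> {"method": "arm_command", "body": {
  "increments": [
    [[0.05, 0, 0.4], 0],
    [[0, 0, 0.2], 0],
    [[0, 0, 0], 0]
  ]
}}

```text
t: 15.5
ee_pos: [547.3, -285.2, 20.3]
orientation: [-2.204, -2.2, 0.074]
ft_force: [-0.3, 0.5, 0.5]
width: 39.0
```

```bash
python3 -c "
from h import *
needc([549.3,-283.9,67])"
```

```text
t 15.50 pos [ 547.3 -285.2   20.3] x-yaw 89.91 tool z [-0.0527 -0.0148 -0.9985] q [-0.479  0.655  1.702 -0.051  0.825 -2.012] F [-0.3  0.5  0.5] w 39.0
disc [ 549.9 -284.5   68.4] shift cm [ 0.06 -0.05  0.14]
```

>>> {"method": "arm_command", "body": {
  "increments": [
    [[0, 0, 0.15], 0],
    [[0, 0, 0], 0]
  ]
}}

```text
t: 15.7
ee_pos: [547.6, -285.2, 19.3]
orientation: [-2.205, -2.2, 0.074]
ft_force: [-0.5, 0.5, -0.0]
width: 39.1
```

>>> {"method": "arm_command", "body": {
  "increments": [
    [[0, 0, 0], 0],
    [[0, 0, 0], 0],
    [[0, 0, 0], 0],
    [[0, 0, 0], 0],
    [[0, 0, 0], 0]
  ],
  "gripper": 0.8
}}

```text
t: 16.2
ee_pos: [547.7, -285.6, 19.2]
orientation: [-2.205, -2.201, 0.074]
ft_force: [0.1, 0.3, -0.2]
width: 69.9
```

```bash
python3 -c "
from h import *
needc([549.3,-283.9,67])
crop(get_image('side')[:,:,::-1],'pics/p5.png',230,130,130,110,5)"
```

```text
t 16.20 pos [ 547.7 -285.6   19.2] x-yaw 89.91 tool z [-0.0518 -0.0156 -0.9985] q [-0.479  0.657  1.702 -0.051  0.823 -2.012] F [ 0.1  0.3 -0.2] w 69.9
disc [ 550.2 -284.9   67.3] shift cm [ 0.1  -0.08  0.03]
```

View pics/p5.png

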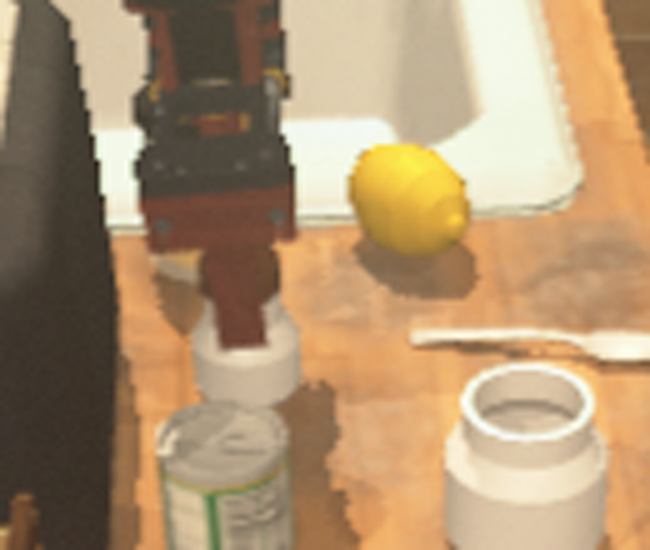

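>>> {"method": "arm_command", "body": {
  "increments": [
    [[0, 0, -1], 0],
    [[0, 0, -2], 0],
    [[0, 0, -4], 0],
    [[0, 0, -4], 0],
    [[0, 0, -2], 0],
    [[0, 0, 0], 0]
  ]
}}

```text
t: 16.85
ee_pos: [554.4, -283.3, 155.8]
orientation: [-2.204, -2.2, 0.075]
ft_force: [-1.1, 0.8, -0.3]
width: 70.3
```

```bash
python3 -c "
from h import *
need([549.3,302,180])
crop(get_image('side')[:,:,::-1],'pics/p6.png',230,130,130,110,5)"
```

```text
t 16.85 pos [ 554.4 -283.3  155.8] x-yaw 89.91 tool z [-0.0529 -0.0149 -0.9985] q [-0.471  0.48   1.63  -0.042  1.073 -2.019] F [-1.1  0.8 -0.3] w 70.3
tip [ 556.4 -282.7  194.8] shift cm [58.48 -0.77  0.64]
```

View pics/p6.png

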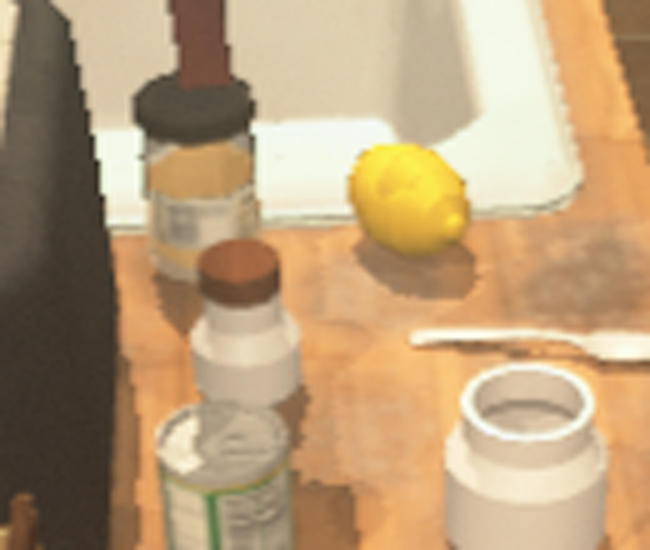

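>>> {"method": "arm_command", "body": {
  "increments": [
    [[1.5, 0, 0], 0],
    [[3, 0, 0], 0],
    [[3.5, 0, 0], 0],
    [[3.5, 0, 0], 0],
    [[3.5, 0, 0], 0],
    [[3.5, 0, 0], 0],
    [[3.5, 0, 0], 0],
    [[3.5, 0, 0], 0],
    [[3.5, 0, 0], 0],
    [[3.5, 0, 0], 0],
    [[3.5, 0, 0], 0],
    [[3.5, 0, 0], 0],
    [[3.5, 0, 0], 0]
  ],
  "gripper": 1
}}

```text
t: 18.2
ee_pos: [534.3, 169.9, 127.5]
orientation: [-2.188, -2.17, 0.113]
ft_force: [1.2, 0.4, -0.0]
width: 87.9
```

```bash
python3 -c "
from h import *
need([554,302,150])
T=get_image('top')[:,:,::-1];S=get_image('side')[:,:,::-1]
cv2.imwrite('pics/t2.png',T);cv2.imwrite('pics/s2.png',S)
a=cv2.resize(S[360:460,220:340],None,fx=4,fy=4,interpolation=2);b=cv2.resize(T[180:230,160:220],None,fx=5,fy=5,interpolation=2)
c=np.zeros((400,780,3),np.uint8);c[:,:480]=a;c[:250,480:]=b;cv2.imwrite('pics/g8.png',c)
"
```

```text
t 18.20 pos [534.3 169.9 127.5] x-yaw 89.56 tool z [-0.0924 -0.0107 -0.9957] q [ 0.277  0.456  1.752  0.018  1.026 -1.295] F [ 1.2  0.4 -0. ] w 87.9
tip [537.9 170.3 166.3] shift cm [13.2   1.64  1.33]
```

View pics/g8.png

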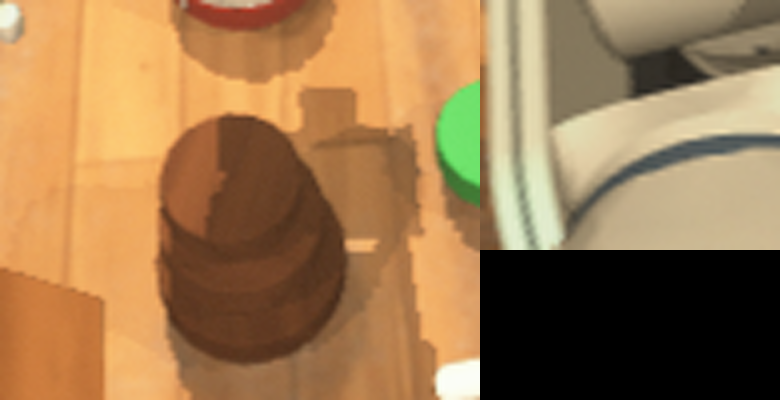

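>>> {"method": "arm_command", "body": {
  "increments": [
    [[3.2, 0.5, -0.5], 0],
    [[3.2, 0.5, -0.5], 0],
    [[3.0, 0.5, 0], 0],
    [[2.4, 0, 0], 0],
    [[0, 0, 0], 0]
  ]
}}

```text
t: 18.8
ee_pos: [543.5, 291.4, 126.8]
orientation: [-2.179, -2.171, 0.134]
ft_force: [0.7, -0.8, -0.1]
width: 87.8
```

```bash
python3 -c "
from h import *
need([555,302,150])
"
```

```text
t 18.80 pos [543.5 291.4 126.8] x-yaw 89.82 tool z [-0.1055 -0.0168 -0.9943] q [ 0.456  0.536  1.614  0.035  1.094 -1.129] F [ 0.7 -0.8 -0.1] w 87.8
tip [547.6 292.1 165.5] shift cm [1.02 0.89 1.45]
```

>>> {"method": "arm_command", "body": {
  "increments": [
    [[0, 0, -4.9], 0],
    [[0, 0, -4.9], 0],
    [[0, 0, -4.9], 0],
    [[0, 0, 0], 0]
  ]
}}

```text
t: 19.2
ee_pos: [554.8, 288.9, 269.8]
orientation: [-2.176, -2.167, 0.159]
ft_force: [0.2, 0.6, -0.1]
width: 87.9
```

```bash
python3 -c "
from h import *
need([555,302,150])
"
```

```text
t 19.20 pos [554.8 288.9 269.8] x-yaw 89.85 tool z [-0.1199 -0.0258 -0.9925] q [ 0.446  0.414  1.461  0.029  1.386 -1.128] F [ 0.2  0.6 -0.1] w 87.9
tip [559.5 289.9 308.5] shift cm [ 1.63  1.45 15.75]
```

>>> {"method": "arm_command", "body": {
  "increments": [
    [[0, 0, 4.5], 0],
    [[0, 0, 4.5], 0],
    [[0, 0, 4.5], 0],
    [[0, 0, 0], 0]
  ]
}}

```text
t: 19.6
ee_pos: [537.5, 280.0, 131.4]
orientation: [-2.181, -2.164, 0.158]
ft_force: [-0.5, -0.1, -0.6]
width: 87.5
```

```bash
python3 -c "
from h import *
need([555,302,150])
"
```

```text
t 19.60 pos [537.5 280.  131.4] x-yaw 89.66 tool z [-0.1186 -0.0264 -0.9926] q [ 0.445  0.525  1.623  0.03   1.113 -1.133] F [-0.5 -0.1 -0.6] w 87.5
tip [542.1 281.  170.1] shift cm [2.16 1.5  1.79]
```

>>> {"method": "arm_command", "body": {
  "increments": [
    [[0.7, 0.5, 1], 0],
    [[0.7, 0.5, 1], 0],
    [[0.6, 0.4, 0.6], 0],
    [[0, 0, 0], 0]
  ]
}}

```text
t: 20.0
ee_pos: [551.6, 300.2, 104.2]
orientation: [-2.183, -2.164, 0.155]
ft_force: [-1.2, 0.1, -0.3]
width: 87.8
```

```bash
python3 -c "
from h import *
need([555,302,150])
"
```

```text
t 20.00 pos [551.6 300.2 104.2] x-yaw 89.58 tool z [-0.1161 -0.0252 -0.9929] q [ 0.464  0.586  1.588  0.033  1.084 -1.116] F [-1.2  0.1 -0.3] w 87.8
tip [556.1 301.2 142.9] shift cm [ 0.06 -0.19 -0.7 ]
```

>>> {"method": "arm_command", "body": {
  "increments": [
    [[0, 0, -1.2], 0],
    [[0, 0, -1.2], 0],
    [[0, 0, -1.2], 0],
    [[0, 0, 0], 0]
  ]
}}

```text
t: 20.4
ee_pos: [558.4, 302.7, 146.6]
orientation: [-2.184, -2.166, 0.146]
ft_force: [0.2, 0.2, -0.0]
width: 87.8
```

```bash
python3 -c "
from h import *
need([555,302,150])
"
```

```text
t 20.40 pos [558.4 302.7 146.6] x-yaw 89.61 tool z [-0.1108 -0.0228 -0.9936] q [ 0.462  0.542  1.551  0.032  1.158 -1.115] F [ 0.2  0.2 -0. ] w 87.8
tip [562.7 303.6 185.3] shift cm [-0.08 -0.37  3.6 ]
```

>>> {"method": "arm_command", "body": {
  "increments": [
    [[0, 0, 1.2], 0],
    [[0, 0, 1.2], 0],
    [[0, 0, 1.2], 0],
    [[0, 0, 0], 0]
  ]
}}

```text
t: 20.8
ee_pos: [553.5, 301.3, 108.3]
orientation: [-2.184, -2.166, 0.146]
ft_force: [0.5, -0.4, 0.1]
width: 88.1
```

```bash
python3 -c "
from h import *
need([555,302,150])
"
```

```text
t 20.80 pos [553.5 301.3 108.3] x-yaw 89.60 tool z [-0.1104 -0.0226 -0.9936] q [ 0.464  0.58   1.585  0.033  1.085 -1.116] F [ 0.5 -0.4  0.1] w 88.1
tip [557.8 302.2 147. ] shift cm [-0.03 -0.31 -0.26]
```

>>> {"method": "arm_command", "body": {
  "increments": [
    [[0, 0, -1.2], 0],
    [[0, 0, -1.2], 0],
    [[0, 0, -1.2], 0],
    [[0, 0, -1.2], 0],
    [[0, 0, -1.2], 0],
    [[0, 0, -1.2], 0],
    [[0, 0, -1.2], 0],
    [[0, 0, -1.2], 0]
  ]
}}

```text
t: 21.6
ee_pos: [565.0, 303.6, 211.7]
orientation: [-2.184, -2.166, 0.146]
ft_force: [0.5, 0.2, 0.0]
width: 88.0
```

```bash
python3 -c "
from h import *
need([555,302,150])
"
```

```text
t 21.60 pos [565.  303.6 211.7] x-yaw 89.60 tool z [-0.1108 -0.0228 -0.9936] q [ 0.459  0.484  1.487  0.03   1.281 -1.113] F [0.5 0.2 0. ] w 88.0
tip [569.4 304.5 250.5] shift cm [-0.02 -0.31 10.15]
```

>>> {"method": "arm_command", "body": {
  "increments": [
    [[0, 0, 4], 0],
    [[0, 0, 4], 0],
    [[0, 0, 0], 0]
  ]
}}

```text
t: 21.9
ee_pos: [560.2, 303.7, 137.1]
orientation: [-2.187, -2.169, 0.131]
ft_force: [-1.6, 0.8, -0.6]
width: 87.8
```

```bash
python3 -c "
from h import *
need([555,302,150])
"
```

```text
t 21.90 pos [560.2 303.7 137.1] x-yaw 89.58 tool z [-0.1013 -0.0181 -0.9947] q [ 0.463  0.55   1.56   0.032  1.13  -1.115] F [-1.6  0.8 -0.6] w 87.8
tip [564.1 304.4 175.9] shift cm [-0.2  -0.64  2.68]
```

>>> {"method": "arm_command", "body": {
  "increments": [
    [[0, 0, -1.5], 0],
    [[0, 0, -1.5], 0],
    [[0, 0, -1.5], 0],
    [[0, 0, -1.5], 0],
    [[0, 0, -1.5], 0],
    [[0, 0, 4], 0],
    [[0, 0, 4], 0],
    [[0, 0, 0], 0],
    [[0, 0, 0], 0],
    [[0, 0, -1.5], 0],
    [[0, 0, -1.5], 0],
    [[0, 0, -1.5], 0],
    [[0, 0, -1.5], 0],
    [[0, 0, -1.5], 0],
    [[0, 0, 4], 0],
    [[0, 0, 4], 0],
    [[0, 0, 0], 0],
    [[0, 0, 0], 0]
  ]
}}

```text
t: 23.7
ee_pos: [587.5, 316.0, 195.3]
orientation: [-2.204, -2.186, 0.033]
ft_force: [0.1, 0.5, 0.3]
width: 88.0
```

```bash
python3 -c "
from h import *
need([555,302,150])
"
```

```text
t 23.70 pos [587.5 316.  195.3] x-yaw 89.53 tool z [-0.0412  0.0116 -0.9991] q [ 0.461  0.496  1.501  0.031  1.176 -1.114] F [0.1 0.5 0.3] w 88.0
tip [589.1 315.5 234.2] shift cm [-1.47 -3.05  8.54]
```

```bash
cat >> h.py <<'E'
def disc_from_side(im_path,out,cands,box,s=6):
    im=cv2.imread(im_path);b=cv2.resize(im,None,fx=s,fy=s,interpolation=cv2.INTER_CUBIC)
    n='side' if 's' in im_path.split('/')[-1][0] else 'top'
    for (c,r,z,col) in cands:
        q=(proj(n,circle(c,r,z))+.5)*s-.5;cv2.polylines(b,[q.astype(int)],True,col,1)
    x,y,w,h=box;cv2.imwrite(out,b[y*s:(y+h)*s,x*s:(x+w)*s])
E
python3 -c "
from h import *
print(onz('side',(220+(230+.5)/4-.5,360+(178.5)/4-.5),78))
c=[((558.5,301.5),25,78,(255,0,0)),((556,300),25,78,(0,255,0))]
disc_from_side('pics/s2.png','pics/m1.png',c,(250,375,70,70))
c=[((557,301),25,78,(255,0,0)),((554,299.5),25,78,(0,255,0)),((557,301),30,52,(255,0,0)),((552,297),30,52,(0,255,0)),((557,301),35,26,(255,0,0)),((550,299),35,26,(0,255,0))]
disc_from_side('pics/top0.png','pics/m2.png',c,(170,180,60,50),10)
"
```

```text
[558.92603096 300.89871993  78.        ]
```

View pics/m1.png

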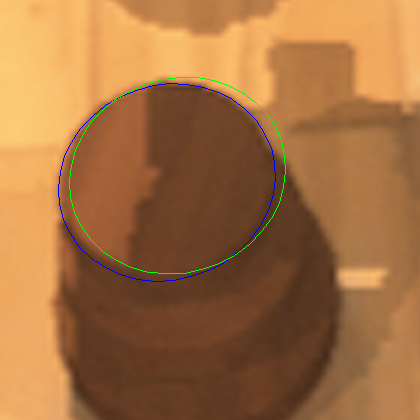

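View pics/m2.png

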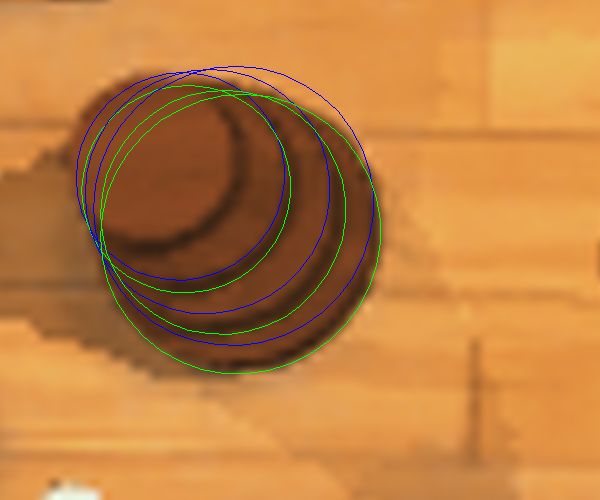

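```bash
python3 -c "
from h import *
needc([557,300.3,110])
"
```

```text
t 23.70 pos [587.5 316.  195.3] x-yaw 89.53 tool z [-0.0412  0.0116 -0.9991] q [ 0.461  0.496  1.501  0.031  1.176 -1.114] F [0.1 0.5 0.3] w 88.0
disc [589.5 315.4 243.3] shift cm [-1.69 -2.69 13.44]
```

>>> {"method": "arm_command", "body": {
  "increments": [
    [[-0.6, -1, 2], 0],
    [[-0.6, -1, 2.5], 0],
    [[-0.4, -0.6, 2.5], 0],
    [[0, 0, 2.5], 0],
    [[0, 0, 2], 0],
    [[0, 0, 0.5], 0],
    [[0, 0, 0], 0]
  ]
}}

```text
t: 24.4
ee_pos: [570.2, 307.9, 96.0]
orientation: [-2.21, -2.193, -0.01]
ft_force: [-0.1, 0.3, -0.4]
width: 87.8
```

```bash
python3 -c "
from h import *
needc([557,300.3,70])
"
```

```text
t 24.40 pos [570.2 307.9  96. ] x-yaw 89.54 tool z [-0.0153  0.0247 -0.9996] q [ 0.462  0.569  1.635  0.036  0.94  -1.122] F [-0.1  0.3 -0.4] w 87.8
disc [570.9 306.7 144.1] shift cm [-0.84 -1.27  7.41]
```

>>> {"method": "arm_command", "body": {
  "increments": [
    [[-0.5, -0.7, 1], 0],
    [[-0.3, -0.5, 1.2], 0],
    [[0, 0, 1.2], 0],
    [[0, 0, 0.3], 0],
    [[0, 0, 0], 0]
  ]
}}

```text
t: 24.9
ee_pos: [559.5, 301.7, 61.1]
orientation: [-2.212, -2.194, -0.02]
ft_force: [0.6, -0.2, 0.1]
width: 88.0
```

```bash
python3 -c "
from h import *
needc([557,300.3,70])
"
```

```text
t 24.90 pos [559.5 301.7  61.1] x-yaw 89.54 tool z [-0.0092  0.0277 -0.9996] q [ 0.46   0.599  1.684  0.038  0.856 -1.128] F [ 0.6 -0.2  0.1] w 88.0
disc [560.  300.3 109.2] shift cm [-0.11 -0.26  3.92]
```

>>> {"method": "arm_command", "body": {
  "increments": [
    [[-0.1, -0.3, 0.8], 0],
    [[0, 0, 1], 0],
    [[0, 0, 1], 0],
    [[0, 0, 0.4], 0],
    [[0, 0, 0], 0]
  ]
}}

```text
t: 25.4
ee_pos: [556.0, 301.7, 25.9]
orientation: [-2.211, -2.194, -0.02]
ft_force: [0.6, 0.5, -0.5]
width: 87.9
```

```bash
python3 -c "
from h import *
needc([557,300.3,70])
"
```

```text
t 25.40 pos [556.  301.7  25.9] x-yaw 89.55 tool z [-0.0096  0.0275 -0.9996] q [ 0.463  0.646  1.7    0.041  0.792 -1.129] F [ 0.6  0.5 -0.5] w 87.9
disc [556.5 300.4  74. ] shift cm [-0.02  0.06  0.4 ]
```

>>> {"method": "arm_command", "body": {
  "increments": [
    [[0, 0.05, 0.3], 0],
    [[0, 0, 0], 0]
  ]
}}

```text
t: 25.6
ee_pos: [556.6, 301.8, 22.5]
orientation: [-2.211, -2.194, -0.019]
ft_force: [-0.1, -0.1, -0.3]
width: 87.5
```

>>> {"method": "arm_command", "body": {
  "increments": [
    [[0, 0, 0], 0],
    [[0, 0, 0], 0],
    [[0, 0, 0], 0],
    [[0, 0, 0], 0],
    [[0, 0, 0], 0],
    [[0, 0, 0], 0],
    [[0, 0, 0], 0]
  ],
  "gripper": 0
}}

```text
t: 26.3
ee_pos: [557.3, 302.1, 23.6]
orientation: [-2.212, -2.195, -0.022]
ft_force: [1.4, 0.2, 0.1]
width: 48.9
```

```bash
python3 -c "
from h import *
needc([557,300.3,70])
"
```

```text
t 26.30 pos [557.3 302.1  23.6] x-yaw 89.55 tool z [-0.008   0.0283 -0.9996] q [ 0.462  0.65   1.699  0.041  0.787 -1.129] F [1.4 0.2 0.1] w 48.9
disc [557.7 300.8  71.7] shift cm [-0.05 -0.07  0.17]
```

>>> {"method": "arm_command", "body": {
  "increments": [
    [[0, 0, -0.5], 0],
    [[0, 0, -1.2], 0],
    [[0, 0, -1.6], 0],
    [[0, 0, -1.6], 0],
    [[0, 0, -1.6], 0],
    [[0, 0, -0.5], 0]
  ]
}}

```text
t: 26.9
ee_pos: [558.1, 300.1, 100.2]
orientation: [-2.212, -2.195, -0.023]
ft_force: [1.2, -0.4, -0.6]
width: 49.3
```

```bash
python3 -c "
from h import *
needc([427,149.5,115],46.4)
S=get_image('side')[:,:,::-1];cv2.imwrite('pics/s3.png',S);crop(S,'pics/g9.png',200,310,160,140,4)
"
```

```text
t 26.90 pos [558.1 300.1 100.2] x-yaw 89.55 tool z [-0.0076  0.0285 -0.9996] q [ 0.459  0.542  1.674  0.036  0.92  -1.126] F [ 1.2 -0.4 -0.6] w 49.3
disc [558.5 298.7 146.6] shift cm [-15.11 -13.01   2.83]
```

View pics/g9.png

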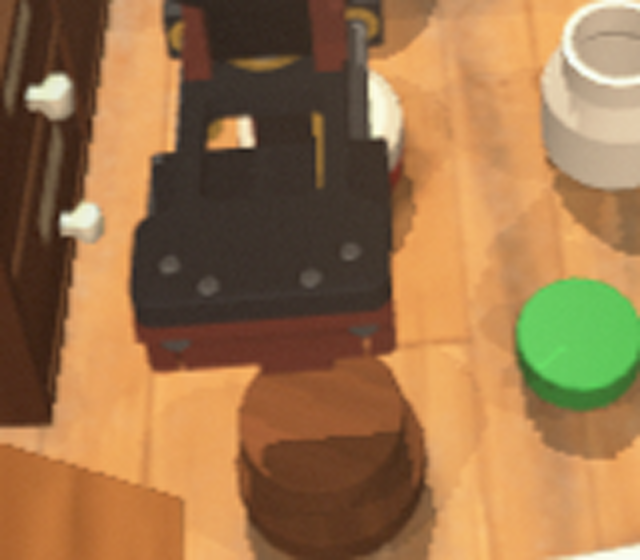

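Medium lid is held; large and largest remain standing. Moving to the medium canister.

>>> {"method": "arm_command", "body": {
  "increments": [
    [[-1.2, -1, -0.1], 0],
    [[-2, -1.7, -0.1], 0],
    [[-2.2, -1.9, 0], 0],
    [[-2.2, -1.9, 0], 0],
    [[-2.2, -1.9, 0], 0],
    [[-2, -1.7, 0], 0],
    [[-1.5, -1.3, 0], 0],
    [[-0.7, -0.6, 0], 0],
    [[0, 0, 0], 0]
  ]
}}

```text
t: 27.85
ee_pos: [432.2, 156.8, 99.8]
orientation: [-2.211, -2.196, -0.028]
ft_force: [0.3, 0.6, -0.6]
width: 49.2
```

```bash
python3 -c "
from h import *
needc([427,149.5,110],46.4)
"
```

```text
t 27.85 pos [432.2 156.8  99.8] x-yaw 89.60 tool z [-0.0047  0.0302 -0.9995] q [ 0.3    0.325  2.057  0.044  0.756 -1.296] F [ 0.3  0.6 -0.6] w 49.2
disc [432.4 155.4 146.2] shift cm [-0.7  -0.52  3.6 ]
```

>>> {"method": "arm_command", "body": {
  "increments": [
    [[-0.6, -0.5, 1], 0],
    [[0, 0, 1.2], 0],
    [[0, 0, 1], 0],
    [[0, 0, 0.2], 0],
    [[0, 0, 0], 0]
  ]
}}

```text
t: 28.35
ee_pos: [429.4, 153.2, 63.0]
orientation: [-2.211, -2.199, -0.032]
ft_force: [0.5, 0.7, -0.6]
width: 49.3
```

```bash
python3 -c "
from h import *
needc([427,149.7,84],46.4)
crop(get_image('side')[:,:,::-1],'pics/p7.png',290,240,130,130,4)
"
```

```text
t 28.35 pos [429.4 153.2  63. ] x-yaw 89.68 tool z [-0.0021  0.0311 -0.9995] q [ 0.294  0.39   2.085  0.05   0.66  -1.31 ] F [ 0.5  0.7 -0.6] w 49.3
disc [429.5 151.8 109.4] shift cm [-0.29 -0.24  2.53]
```

View pics/p7.png

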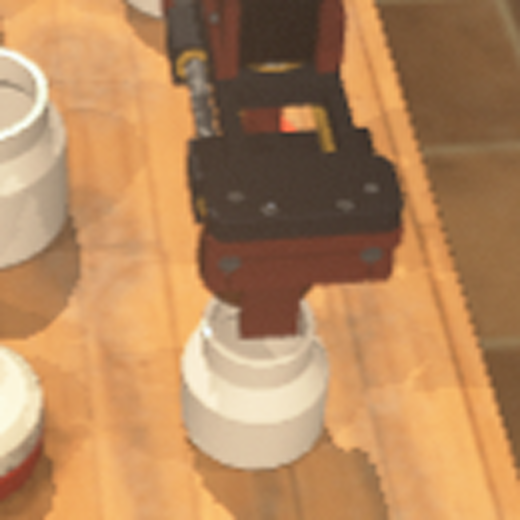

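>>> {"method": "arm_command", "body": {
  "increments": [
    [[-0.3, -0.25, 0.6], 0],
    [[0, 0, 0.9], 0],
    [[0, 0, 0.9], 0],
    [[0, 0, 0.2], 0],
    [[0, 0, 0], 0]
  ]
}}

```text
t: 28.9
ee_pos: [427.3, 151.2, 35.3]
orientation: [-2.211, -2.199, -0.034]
ft_force: [0.1, 0.5, -0.4]
width: 49.2
```

```bash
python3 -c "
from h import *
needc([427,149.7,76],46.4)
crop(get_image('side')[:,:,::-1],'pics/p8.png',290,240,130,130,4)
"
```

```text
t 28.90 pos [427.3 151.2  35.3] x-yaw 89.70 tool z [-7.000e-04  3.150e-02 -9.995e-01] q [ 0.291  0.443  2.102  0.055  0.589 -1.32 ] F [ 0.1  0.5 -0.4] w 49.2
disc [427.3 149.7  81.6] shift cm [-0.02 -0.03  0.56]
```

View pics/p8.png

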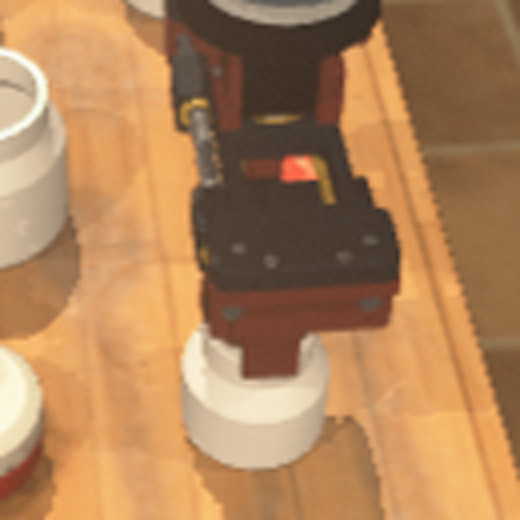

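>>> {"method": "arm_command", "body": {
  "increments": [
    [[0, 0, 0.4], 0],
    [[0, 0, 0.2], 0],
    [[0, 0, 0], 0]
  ]
}}

```text
t: 29.25
ee_pos: [428.1, 151.0, 29.9]
orientation: [-2.211, -2.201, -0.035]
ft_force: [-0.3, 0.1, 1.4]
width: 49.3
```

```bash
python3 -c "
from h import *
needc([427,149.7,75],46.4)
"
```

```text
t 29.25 pos [428.1 151.   29.9] x-yaw 89.75 tool z [ 8.000e-04  3.100e-02 -9.995e-01] q [ 0.291  0.455  2.103  0.054  0.575 -1.321] F [-0.3  0.1  1.4] w 49.3
disc [428.1 149.5  76.3] shift cm [ 0.01 -0.11  0.13]
```

>>> {"method": "arm_command", "body": {
  "increments": [
    [[0, -0.05, 0.12], 0],
    [[0, 0, 0], 0]
  ]
}}

```text
t: 29.45
ee_pos: [428.3, 151.0, 29.4]
orientation: [-2.211, -2.202, -0.037]
ft_force: [-0.6, -0.6, -0.2]
width: 49.7
```

>>> {"method": "arm_command", "body": {
  "increments": [
    [[0, 0, 0], 0],
    [[0, 0, 0], 0],
    [[0, 0, 0], 0],
    [[0, 0, 0], 0],
    [[0, 0, 0], 0]
  ],
  "gripper": 1
}}

```text
t: 29.95
ee_pos: [428.6, 151.5, 29.3]
orientation: [-2.212, -2.202, -0.039]
ft_force: [-0.8, 1.0, 0.3]
width: 85.4
```

>>> {"method": "arm_command", "body": {
  "increments": [
    [[0, 0, -0.8], 0],
    [[0, 0, -1.5], 0],
    [[0, 0, -1.8], 0],
    [[0, 0, -1.8], 0],
    [[0, 0, -1.8], 0],
    [[0, 0, -1.8], 0],
    [[0, 0, 0], 0]
  ]
}}

```text
t: 30.65
ee_pos: [427.9, 148.2, 130.0]
orientation: [-2.212, -2.201, -0.038]
ft_force: [0.4, -0.0, -0.3]
width: 87.9
```

```bash
python3 -c "
from h import *
st()
S=get_image('side')[:,:,::-1];cv2.imwrite('pics/s4.png',S);T=get_image('top')[:,:,::-1];cv2.imwrite('pics/t4.png',T)
"
```

```text
t 30.65 pos [427.9 148.2 130. ] x-yaw 89.73 tool z [ 0.0025  0.0318 -0.9995] q [ 0.285  0.259  2.056  0.041  0.815 -1.309] F [ 0.4 -0.  -0.3] w 87.9
```

View pics/s4.png

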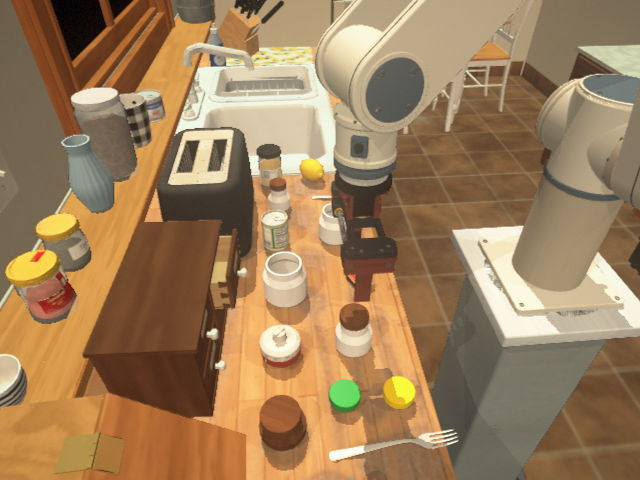

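View pics/t4.png

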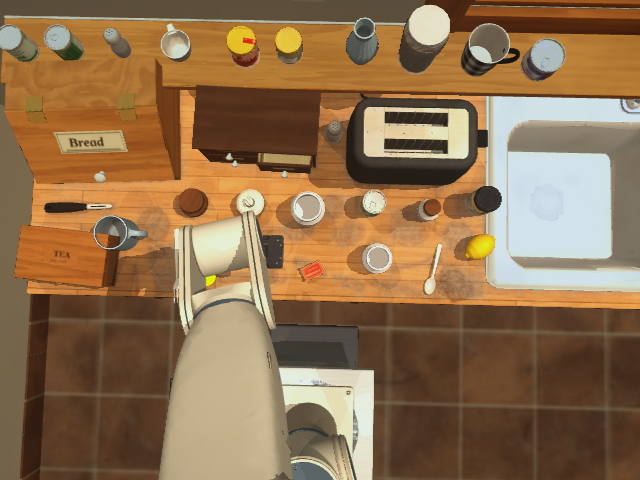

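Medium lid seated; both stack views are clear now. Measure the large lid (pile at top (193,202), side (283,421)).

```bash
python3 -c "
from h import *
T=[((556,299),30,52,(255,0,0)),((553,298),35,26,(0,255,0))]
disc_from_side('pics/t4.png','pics/m3.png',T,(165,180,55,45),8)
disc_from_side('pics/s4.png','pics/m4.png',T,(250,390,70,65),8)
crop('pics/s4.png','pics/m5.png',310,285,80,75,6)
crop('pics/t4.png','pics/m6.png',165,180,55,45,12)
"
```

```text
(no output)
```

View pics/m3.png

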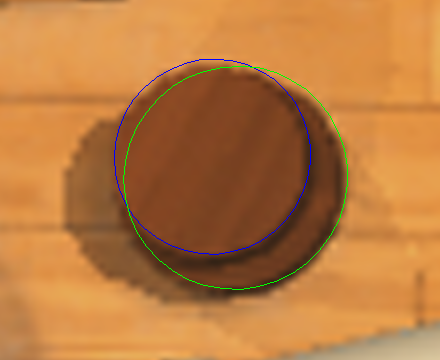

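View pics/m4.png

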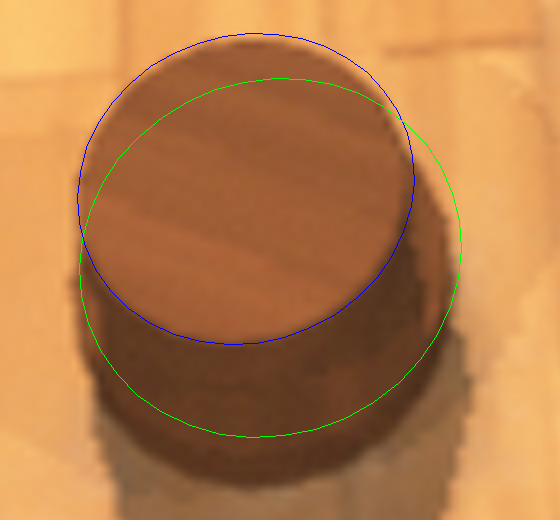

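View pics/m5.png

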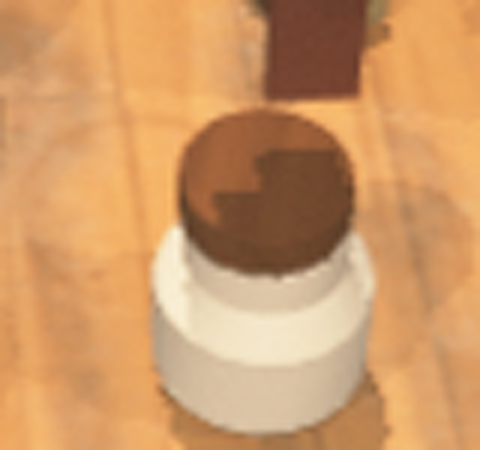

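```bash
python3 -c "
from h import *
needc([556,299.4,140],47)
"
```

```text
t 30.75 pos [426.5 147.8 128. ] x-yaw 89.73 tool z [-7.000e-04  3.080e-02 -9.995e-01] q [ 0.285  0.262  2.058  0.041  0.814 -1.309] F [-0.3 -0.2  0.1] w 87.4
disc [426.5 146.4 174.9] shift cm [15.25 12.88  3.96]
```

>>> {"method": "arm_command", "body": {
  "increments": [
    [[1.2, 1, 0], 0],
    [[2, 1.7, 0], 0],
    [[2.2, 1.9, 0], 0],
    [[2.2, 1.9, 0], 0],
    [[2.2, 1.9, 0.3], 0],
    [[2, 1.7, 0.5], 0],
    [[1.5, 1.2, 1], 0],
    [[0.7, 0.5, 1], 0],
    [[0, 0, 0], 0]
  ]
}}

```text
t: 31.65
ee_pos: [548.2, 298.2, 91.4]
orientation: [-2.208, -2.196, -0.016]
ft_force: [0.7, 0.3, -0.3]
width: 87.6
```

```bash
python3 -c "
from h import *
needc([556,299.4,90],47)
"
```

```text
t 31.65 pos [548.2 298.2  91.4] x-yaw 89.66 tool z [-0.0122  0.0267 -0.9996] q [ 0.463  0.544  1.697  0.038  0.9   -1.125] F [ 0.7  0.3 -0.3] w 87.6
disc [548.8 296.9 138.4] shift cm [0.12 0.78 4.83]
```

>>> {"method": "arm_command", "body": {
  "increments": [
    [[0.1, 0.6, 1], 0],
    [[0, 0, 1.5], 0],
    [[0, 0, 1.5], 0],
    [[0, 0, 1], 0],
    [[0, 0, 0.4], 0],
    [[0, 0, 0], 0]
  ]
}}

```text
t: 32.25
ee_pos: [550.8, 297.8, 30.8]
orientation: [-2.209, -2.193, -0.008]
ft_force: [0.6, -0.5, 0.7]
width: 87.9
```

```bash
python3 -c "
from h import *
needc([556,299.4,44],47)
"
```

```text
t 32.25 pos [550.8 297.8  30.8] x-yaw 89.56 tool z [-0.017   0.0241 -0.9996] q [ 0.461  0.635  1.708  0.04   0.804 -1.131] F [ 0.6 -0.5  0.7] w 87.9
disc [551.6 296.7  77.8] shift cm [0.2  0.49 3.38]
```

>>> {"method": "arm_command", "body": {
  "increments": [
    [[0.2, 0.5, 0.7], 0],
    [[0, 0, 1], 0],
    [[0, 0, 0.8], 0],
    [[0, 0, 0.3], 0],
    [[0, 0, 0], 0]
  ]
}}

```text
t: 32.75
ee_pos: [556.7, 301.0, 1.5]
orientation: [-2.21, -2.193, -0.011]
ft_force: [1.1, -0.1, 0.5]
width: 87.9
```

```bash
python3 -c "
from h import *
needc([556,299.4,44],47)
"
```

```text
t 32.75 pos [556.7 301.    1.5] x-yaw 89.55 tool z [-0.015   0.0251 -0.9996] q [ 0.461  0.686  1.699  0.042  0.76  -1.133] F [ 1.1 -0.1  0.5] w 87.9
disc [557.5 299.8  48.4] shift cm [-0.05 -0.14  0.45]
```

>>> {"method": "arm_command", "body": {
  "increments": [
    [[0, -0.1, 0.3], 0],
    [[0, 0, 0.05], 0]
  ]
}}

```text
t: 32.95
ee_pos: [555.7, 301.2, -2.1]
orientation: [-2.21, -2.193, -0.011]
ft_force: [-0.4, 0.2, 0.8]
width: 88.0
```

>>> {"method": "arm_command", "body": {
  "increments": [
    [[0, 0, 0], 0],
    [[0, 0, 0], 0],
    [[0, 0, 0], 0],
    [[0, 0, 0], 0],
    [[0, 0, 0], 0],
    [[0, 0, 0], 0]
  ],
  "gripper": 0
}}

```text
t: 33.55
ee_pos: [556.0, 301.4, -1.4]
orientation: [-2.21, -2.193, -0.013]
ft_force: [1.1, -0.7, -1.2]
width: 59.1
```

```bash
python3 -c "
from h import *
needc([556,299.4,44],47)
"
```

```text
t 33.55 pos [556.  301.4  -1.4] x-yaw 89.56 tool z [-0.0139  0.0256 -0.9996] q [ 0.462  0.689  1.701  0.043  0.753 -1.132] F [ 1.1 -0.7 -1.2] w 59.1
disc [556.6 300.2  45.6] shift cm [-0.08 -0.06  0.16]
```

>>> {"method": "arm_command", "body": {
  "increments": [
    [[0, 0, -0.5], 0],
    [[0, 0, -1.2], 0],
    [[0, 0, -1.6], 0],
    [[0, 0, -1.6], 0],
    [[0, 0, -1.6], 0],
    [[0, 0, -1.6], 0],
    [[0, 0, -1.2], 0]
  ]
}}

```text
t: 34.25
ee_pos: [557.4, 298.7, 100.3]
orientation: [-2.21, -2.194, -0.014]
ft_force: [0.4, -0.7, -1.1]
width: 59.1
```

```bash
python3 -c "
from h import *
needc([426,-157,140],45.4)
S=get_image('side')[:,:,::-1];cv2.imwrite('pics/s5.png',S);crop(S,'pics/g10.png',200,310,160,140,4)
"
```

```text
t 34.25 pos [557.4 298.7 100.3] x-yaw 89.56 tool z [-0.0133  0.0259 -0.9996] q [ 0.457  0.543  1.672  0.036  0.928 -1.128] F [ 0.4 -0.7 -1.1] w 59.1
disc [558.  297.6 145.6] shift cm [-45.55 -12.86  -0.44]
```

View pics/g10.png

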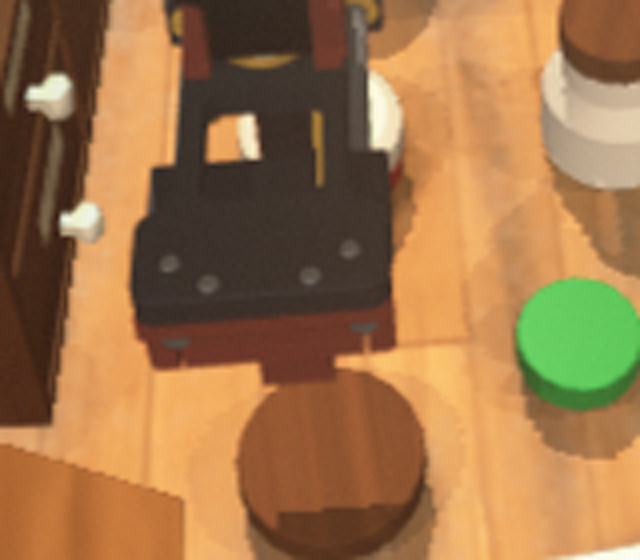

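>>> {"method": "arm_command", "body": {
  "increments": [
    [[-1.5, -0.4, -0.1], 0],
    [[-2.5, -0.7, -0.1], 0],
    [[-2.8, -0.8, -0.1], 0],
    [[-2.8, -0.8, -0.1], 0],
    [[-2.8, -0.8, -0.1], 0],
    [[-2.8, -0.8, -0.1], 0],
    [[-2.8, -0.8, -0.1], 0],
    [[-2.8, -0.8, -0.1], 0],
    [[-2.8, -0.8, -0.1], 0],
    [[-2.8, -0.8, -0.1], 0],
    [[-2.8, -0.8, -0.1], 0],
    [[-2.8, -0.8, -0.1], 0],
    [[-2.8, -0.8, -0.1], 0],
    [[-2.5, -0.7, 0], 0],
    [[-2, -0.5, 0], 0],
    [[-1, -0.3, 0], 0],
    [[0, 0, 0], 0]
  ]
}}

```text
t: 36.0
ee_pos: [419.8, -127.3, 102.2]
orientation: [-2.205, -2.187, -0.004]
ft_force: [-0.7, -0.0, -0.9]
width: 59.1
```

```bash
python3 -c "
from h import *
needc([426,-157,115],45.4)
"
```

```text
t 36.00 pos [ 419.8 -127.3  102.2] x-yaw 89.50 tool z [-0.0233  0.027  -0.9994] q [-0.335  0.31   2.074  0.025  0.789 -1.916] F [-0.7 -0.  -0.9] w 59.1
disc [ 420.9 -128.5  147.6] shift cm [-2.93  0.61  3.16]
```

Tilt stays small. Closing in.

>>> {"method": "arm_command", "body": {
  "increments": [
    [[-1, 0.2, 0.8], 0],
    [[-1, 0.2, 1], 0],
    [[-0.6, 0.1, 0.8], 0],
    [[0, 0, 0.1], 0],
    [[0, 0, 0], 0]
  ]
}}

```text
t: 36.5
ee_pos: [424.1, -152.8, 70.9]
orientation: [-2.202, -2.188, -0.003]
ft_force: [-0.6, 0.1, -0.9]
width: 59.2
```

```bash
python3 -c "
from h import *
needc([426,-157,92],45.4)
S=get_image('side')[:,:,::-1];crop(S,'pics/p9.png',270,130,130,130,4)
"
```

```text
t 36.50 pos [ 424.1 -152.8   70.9] x-yaw 89.61 tool z [-0.0249  0.028  -0.9993] q [-0.385  0.385  2.063  0.025  0.728 -1.968] F [-0.6  0.1 -0.9] w 59.2
disc [ 425.2 -154.1  116.2] shift cm [-0.35  0.14  2.41]
```

View pics/p9.png

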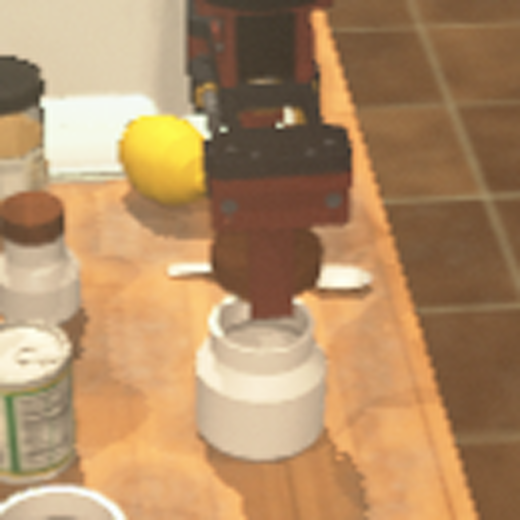

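```bash
python3 -c "
from h import *
for P in([425.2,-154.1,116.2],[424.6,-154.1,116.2],[425.5,-157,74],[427,-157,74]): print(((proj('side',P)-[270,130])*4).round(1))
"
```

```text
[[265.6 256.9]]
[[266.7 256.9]]
[[262.9 318.8]]
[[260.2 318.9]]
```

>>> {"method": "arm_command", "body": {
  "increments": [
    [[-0.3, 0.3, 0.7], 0],
    [[0, 0, 0.9], 0],
    [[0, 0, 0.7], 0],
    [[0, 0, 0.1], 0],
    [[0, 0, 0], 0]
  ]
}}

```text
t: 37.05
ee_pos: [427.0, -154.5, 44.9]
orientation: [-2.201, -2.19, -0.003]
ft_force: [-0.3, -0.3, -1.7]
width: 59.2
```

```bash
python3 -c "
from h import *
needc([427,-157,84],45.4)
S=get_image('side')[:,:,::-1];crop(S,'pics/p10.png',270,130,130,130,4)
"
```

```text
t 37.05 pos [ 427.  -154.5   44.9] x-yaw 89.70 tool z [-0.0245  0.0278 -0.9993] q [-0.386  0.439  2.066  0.027  0.669 -1.973] F [-0.3 -0.3 -1.7] w 59.2
disc [ 428.1 -155.8   90.2] shift cm [-0.14 -0.1   0.62]
```

View pics/p10.png

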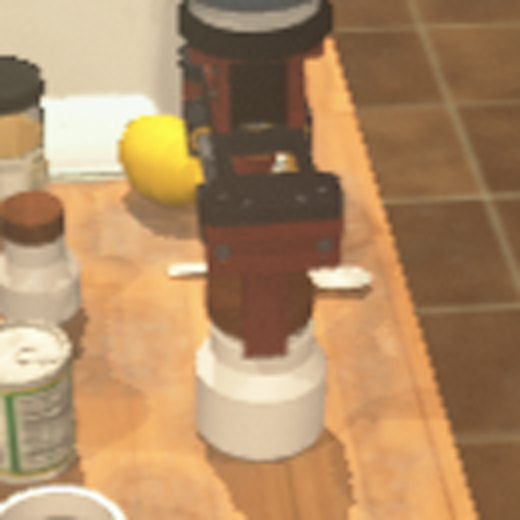

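>>> {"method": "arm_command", "body": {
  "increments": [
    [[-0.12, -0.08, 0.4], 0],
    [[0, 0, 0.25], 0],
    [[0, 0, 0], 0]
  ]
}}

```text
t: 37.4
ee_pos: [426.8, -156.2, 38.6]
orientation: [-2.202, -2.192, -0.004]
ft_force: [-0.1, -0.2, -0.7]
width: 59.2
```

```bash
python3 -c "
from h import *
needc([427,-157,82.5],45.4)
"
```

```text
t 37.40 pos [ 426.8 -156.2   38.6] x-yaw 89.72 tool z [-0.0225  0.0267 -0.9994] q [-0.389  0.451  2.069  0.027  0.652 -1.977] F [-0.1 -0.2 -0.7] w 59.2
disc [ 427.9 -157.4   84. ] shift cm [ 0.04 -0.08  0.15]
```

>>> {"method": "arm_command", "body": {
  "increments": [
    [[0, -0.05, 0.15], 0],
    [[0, 0, 0], 0]
  ]
}}

```text
t: 37.6
ee_pos: [426.7, -156.2, 37.3]
orientation: [-2.203, -2.192, -0.005]
ft_force: [-0.8, -0.5, -0.7]
width: 59.4
```

>>> {"method": "arm_command", "body": {
  "increments": [
    [[0, 0, 0], 0],
    [[0, 0, 0], 0],
    [[0, 0, 0], 0],
    [[0, 0, 0], 0]
  ],
  "gripper": 1
}}

```text
t: 38.0
ee_pos: [426.4, -156.0, 37.4]
orientation: [-2.202, -2.192, -0.005]
ft_force: [0.2, -0.2, 0.1]
width: 86.4
```

>>> {"method": "arm_command", "body": {
  "increments": [
    [[0, 0, -0.8], 0],
    [[0, 0, -1.5], 0],
    [[0, 0, -1.8], 0],
    [[0, 0, -1.8], 0],
    [[0, 0, -1.8], 0],
    [[0, 0, -1.8], 0],
    [[0, 0, 0], 0]
  ]
}}

```text
t: 38.7
ee_pos: [428.2, -158.5, 138.3]
orientation: [-2.202, -2.191, -0.005]
ft_force: [-0.5, -0.4, -0.2]
width: 87.9
```

```bash
python3 -c "
from h import *
needc([555,299,140],45.4)
S=get_image('side')[:,:,::-1];cv2.imwrite('pics/s6.png',S);T=get_image('top')[:,:,::-1];cv2.imwrite('pics/t6.png',T)
crop(S,'pics/p11.png',250,150,130,130,4)
D=[((554,298.5),35,26,(0,255,0))]
disc_from_side('pics/t6.png','pics/m7.png',D,(165,180,55,45),8)
disc_from_side('pics/s6.png','pics/m8.png',D,(250,390,70,65),8)
"
```

```text
t 38.70 pos [ 428.2 -158.5  138.3] x-yaw 89.70 tool z [-0.0227  0.0271 -0.9994] q [-0.393  0.271  2.012  0.021  0.89  -1.972] F [-0.5 -0.4 -0.2] w 87.9
disc [ 429.2 -159.8  183.7] shift cm [45.81 12.46  5.32]
```

View pics/p11.png

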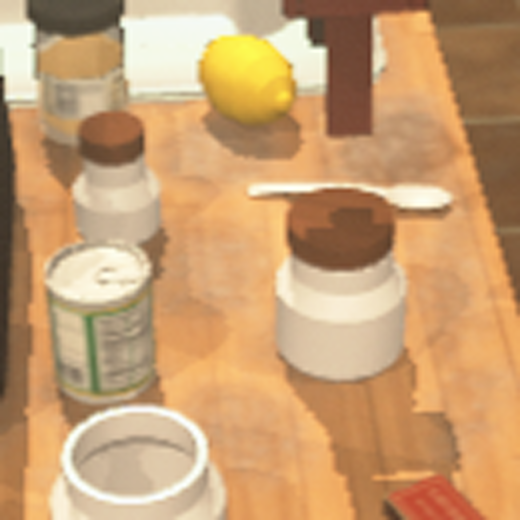

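View pics/m7.png

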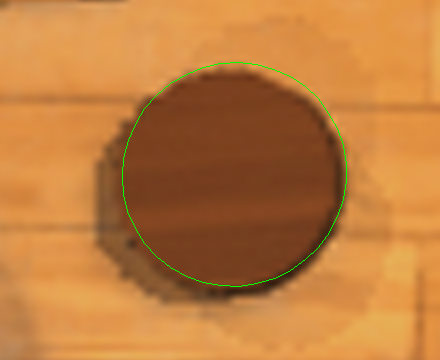

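View pics/m8.png

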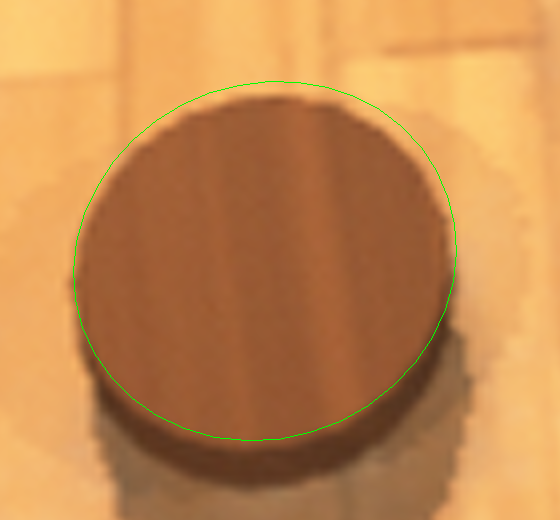

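>>> {"method": "arm_command", "body": {
  "increments": [
    [[1.5, 0.4, 0], 0],
    [[2.5, 0.7, 0], 0],
    [[3, 0.8, 0], 0],
    [[3, 0.8, 0], 0],
    [[3, 0.8, 0], 0],
    [[3, 0.8, 0], 0],
    [[3, 0.8, 0], 0],
    [[3, 0.8, 0], 0],
    [[3, 0.8, 0], 0],
    [[3, 0.8, 0], 0],
    [[3, 0.8, 0], 0],
    [[3, 0.8, 0], 0],
    [[3, 0.8, 0], 0],
    [[2.5, 0.7, 0], 0],
    [[1.7, 0.5, 0.3], 0],
    [[0.8, 0.2, 0.5], 0],
    [[0, 0, 0], 0]
  ]
}}

```text
t: 40.5
ee_pos: [532.4, 276.6, 113.7]
orientation: [-2.189, -2.172, 0.039]
ft_force: [0.0, 0.0, 0.5]
width: 88.0
```

```bash
python3 -c "
from h import *
needc([553.5,299.3,60],45.4)
"
```

```text
t 40.50 pos [532.4 276.6 113.7] x-yaw 89.49 tool z [-0.0585  0.0232 -0.998 ] q [ 0.433  0.503  1.707  0.055  0.976 -1.161] F [0.  0.  0.5] w 88.0
disc [535.1 275.5 159. ] shift cm [2.17 2.4  9.83]
```

>>> {"method": "arm_command", "body": {
  "increments": [
    [[0.7, 0.7, 0], 0],
    [[0.7, 0.7, -1], 0],
    [[0.5, 0.5, -1.5], 0],
    [[0, 0, -1.5], 0],
    [[0, 0, -1.5], 0],
    [[0, 0, 4], 0],
    [[0, 0, 4], 0],
    [[0, 0, 0], 0],
    [[0, 0, 0], 0]
  ]
}}

```text
t: 41.4
ee_pos: [559.1, 294.2, 96.5]
orientation: [-2.2, -2.166, 0.027]
ft_force: [-0.2, 1.5, 0.2]
width: 87.7
```

```bash
python3 -c "
from h import *
needc([553.5,299.3,60],45.4)
"
```

```text
t 41.40 pos [559.1 294.2  96.5] x-yaw 89.08 tool z [-0.0502  0.0264 -0.9984] q [ 0.441  0.562  1.648  0.055  0.966 -1.146] F [-0.2  1.5  0.2] w 87.7
disc [561.4 293.  141.8] shift cm [ 0.4  -0.39  8.22]
```

Fine; descend.

>>> {"method": "arm_command", "body": {
  "increments": [
    [[0.4, -0.1, 1], 0.5],
    [[0, 0, 1.5], 0],
    [[0, 0, 1.8], 0],
    [[0, 0, 1.5], 0],
    [[0, 0, 0.8], 0],
    [[0, 0, 0.3], 0],
    [[0, 0, 0], 0]
  ]
}}

```text
t: 42.1
ee_pos: [558.7, 302.2, 28.7]
orientation: [-2.213, -2.157, 0.015]
ft_force: [0.2, 0.6, -0.7]
width: 87.6
```

```bash
python3 -c "
from h import *
needc([553.5,299.3,18],45.4)
"
```

```text
t 42.10 pos [558.7 302.2  28.7] x-yaw 88.50 tool z [-0.0427  0.03   -0.9986] q [ 0.453  0.656  1.67   0.061  0.841 -1.134] F [ 0.2  0.6 -0.7] w 87.6
disc [560.7 300.9  74.1] shift cm [-0.34 -0.47  5.63]
```

>>> {"method": "arm_command", "body": {
  "increments": [
    [[-0.2, -0.5, 0.5], -1.3],
    [[-0.1, 0, 0.8], 0],
    [[0, 0, 0.6], 0],
    [[0, 0, 0.2], 0],
    [[0, 0, 0], 0]
  ]
}}

```text
t: 42.6
ee_pos: [553.1, 300.1, 7.4]
orientation: [-2.186, -2.185, 0.011]
ft_force: [0.1, 0.4, -0.1]
width: 87.7
```

```bash
python3 -c "
from h import *
needc([553.5,299.3,18],45.4)
crop(get_image('side')[:,:,::-1],'pics/g11.png',200,330,160,140,4)
"
```

```text
t 42.60 pos [553.1 300.1   7.4] x-yaw 89.92 tool z [-0.0408  0.0309 -0.9987] q [ 0.453  0.68   1.69   0.064  0.795 -1.162] F [ 0.1  0.4 -0.1] w 87.7
disc [555.  298.7  52.8] shift cm [-0.05 -0.    3.48]
```

View pics/g11.png

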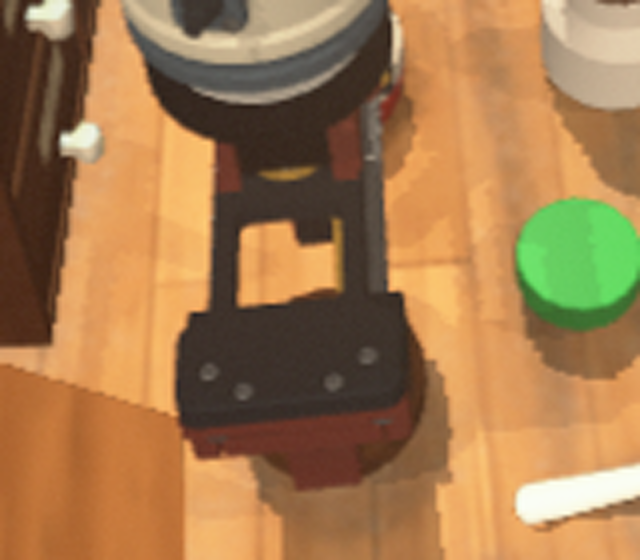

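>>> {"method": "arm_command", "body": {
  "increments": [
    [[0, 0, 0.8], 0],
    [[0, 0, 0.9], 0],
    [[0, 0, 0.6], 0],
    [[0, 0, 0.1], 0],
    [[0, 0, 0], 0]
  ]
}}

```text
t: 43.15
ee_pos: [552.4, 301.1, -18.5]
orientation: [-2.187, -2.185, 0.01]
ft_force: [0.7, 0.6, 0.3]
width: 88.0
```

```bash
python3 -c "
from h import *
needc([553.5,299.3,18],45.4)
"
```

```text
t 43.15 pos [552.4 301.1 -18.5] x-yaw 89.92 tool z [-0.0404  0.0311 -0.9987] q [ 0.455  0.72   1.693  0.067  0.752 -1.164] F [0.7 0.6 0.3] w 88.0
disc [554.2 299.7  26.8] shift cm [-0.06 -0.04  0.88]
```

>>> {"method": "arm_command", "body": {
  "increments": [
    [[0, 0, 0.5], 0],
    [[0, 0, 0.3], 0],
    [[0, 0, 0], 0]
  ]
}}

```text
t: 43.45
ee_pos: [552.2, 301.4, -27.0]
orientation: [-2.187, -2.185, 0.01]
ft_force: [-0.6, 0.6, 0.2]
width: 87.4
```

>>> {"method": "arm_command", "body": {
  "increments": [
    [[0, 0, 0], 0],
    [[0, 0, 0], 0],
    [[0, 0, 0], 0],
    [[0, 0, 0], 0],
    [[0, 0, 0], 0]
  ],
  "gripper": 0
}}

```text
t: 43.95
ee_pos: [552.3, 301.5, -26.8]
orientation: [-2.187, -2.185, 0.009]
ft_force: [0.2, -0.5, -1.7]
width: 69.2
```

```bash
python3 -c "
from h import *
needc([553.5,299.3,18],45.4)
"
```

```text
t 43.95 pos [552.3 301.5 -26.8] x-yaw 89.92 tool z [-0.0398  0.0314 -0.9987] q [ 0.456  0.733  1.694  0.068  0.738 -1.165] F [ 0.2 -0.5 -1.7] w 69.2
disc [554.1 300.1  18.5] shift cm [-0.08 -0.06  0.05]
```

>>> {"method": "arm_command", "body": {
  "increments": [
    [[0, 0, -0.5], 0],
    [[0, 0, -1.2], 0],
    [[0, 0, -1.6], 0],
    [[0, 0, -1.6], 0],
    [[0, 0, -1.6], 0],
    [[0, 0, -1.6], 0],
    [[0, 0, -1.6], 0],
    [[0, 0, -1.6], 0],
    [[0, 0, -1], 0]
  ]
}}

```text
t: 44.85
ee_pos: [558.3, 297.3, 109.9]
orientation: [-2.188, -2.186, 0.003]
ft_force: [0.4, -0.1, -1.4]
width: 69.2
```

```bash
python3 -c "
from h import *
needc([541.8,14,140],44.9)
crop(get_image('side')[:,:,::-1],'pics/g12.png',200,310,160,140,4)
"
```

```text
t 44.85 pos [558.3 297.3 109.9] x-yaw 89.91 tool z [-0.036   0.033  -0.9988] q [ 0.446  0.538  1.653  0.055  0.969 -1.155] F [ 0.4 -0.1 -1.4] w 69.2
disc [559.9 295.9 154.7] shift cm [-28.22  -1.75   0.6 ]
```

View pics/g12.png

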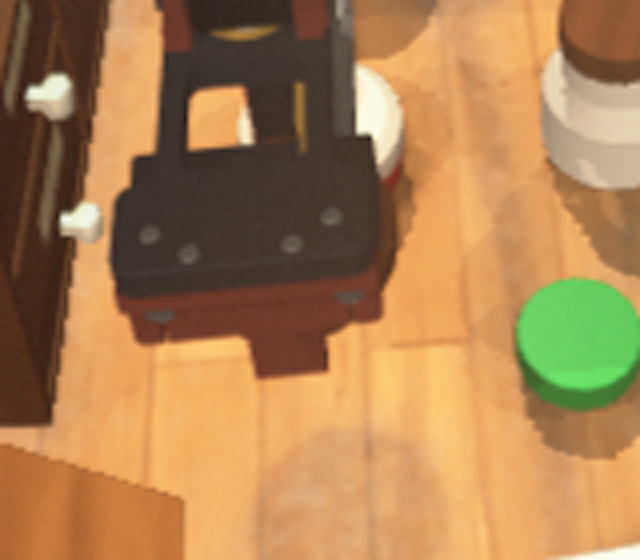

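>>> {"method": "arm_command", "body": {
  "increments": [
    [[-1.5, -0.1, 0], 0],
    [[-2.5, -0.1, 0], 0],
    [[-2.8, -0.1, 0], 0],
    [[-2.8, -0.1, 0], 0],
    [[-2.8, 0, 0], 0],
    [[-2.8, 0, 0], 0],
    [[-2.8, 0, 0], 0],
    [[-2.8, 0, 0], 0],
    [[-2.5, 0, 0], 0],
    [[-1.8, 0, 0], 0],
    [[-1, 0, 0], 0],
    [[0, 0, 0], 0]
  ]
}}

```text
t: 46.1
ee_pos: [545.1, 17.7, 97.5]
orientation: [-2.184, -2.182, 0.015]
ft_force: [0.5, -0.3, -1.5]
width: 69.2
```

```bash
python3 -c "
from h import *
needc([541.8,14,120],44.9)
"
```

```text
t 46.10 pos [545.1  17.7  97.5] x-yaw 89.92 tool z [-0.0452  0.0316 -0.9985] q [-0.009  0.457  1.838  0.04   0.893 -1.605] F [ 0.5 -0.3 -1.5] w 69.2
disc [547.2  16.2 142.4] shift cm [-0.3  -0.44  2.25]
```

>>> {"method": "arm_command", "body": {
  "increments": [
    [[-0.3, -0.4, 0.6], 0],
    [[0, 0, 0.8], 0],
    [[0, 0, 0.5], 0],
    [[0, 0, 0], 0]
  ]
}}

```text
t: 46.5
ee_pos: [538.7, 16.8, 76.3]
orientation: [-2.181, -2.183, 0.016]
ft_force: [0.6, 0.2, -1.4]
width: 69.1
```

```bash
python3 -c "
from h import *
needc([541.8,14,100],44.9)
crop(get_image('side')[:,:,::-1],'pics/p12.png',220,180,140,140,4)
for P in([541.2,14,120],[541.2,14,82]): print(((proj('side',P)-[220,180])*4).round(1))
"
```

```text
t 46.50 pos [538.7  16.8  76.3] x-yaw 90.00 tool z [-0.0469  0.032  -0.9984] q [-0.011  0.483  1.86   0.042  0.846 -1.611] F [ 0.6  0.2 -1.4] w 69.1
disc [540.8  15.3 121.2] shift cm [-0.2  0.2  2.1]
[[253.3 268.6]]
[[257.9 330.6]]
```

View pics/p12.png

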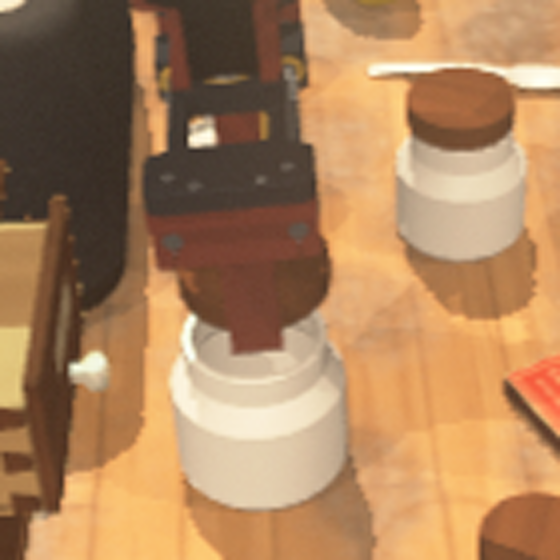

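>>> {"method": "arm_command", "body": {
  "increments": [
    [[-0.1, 0.2, 0.7], 0],
    [[0, 0, 0.8], 0],
    [[0, 0, 0.4], 0],
    [[0, 0, 0], 0]
  ]
}}

```text
t: 46.95
ee_pos: [540.7, 17.3, 55.9]
orientation: [-2.18, -2.185, 0.015]
ft_force: [0.3, 0.0, -2.7]
width: 69.2
```

```bash
python3 -c "
from h import *
needc([542,14,92],44.9)
crop(get_image('side')[:,:,::-1],'pics/p13.png',220,180,140,140,4)
"
```

```text
t 46.95 pos [540.7  17.3  55.9] x-yaw 90.09 tool z [-0.046   0.032  -0.9984] q [-0.01   0.518  1.865  0.044  0.806 -1.614] F [ 0.3  0.  -2.7] w 69.2
disc [542.7  15.9 100.7] shift cm [-0.22 -0.04  0.87]
```

View pics/p13.png

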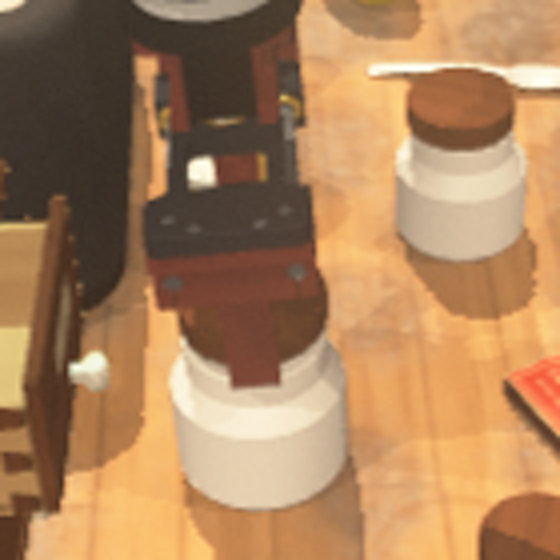

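>>> {"method": "arm_command", "body": {
  "increments": [
    [[-0.2, -0.05, 0.2], 0],
    [[0, 0, 0.4], 0],
    [[0, 0, 0.2], 0],
    [[0, 0, 0], 0]
  ]
}}

```text
t: 47.4
ee_pos: [540.8, 14.9, 48.3]
orientation: [-2.181, -2.186, 0.014]
ft_force: [-0.3, -0.0, 0.1]
width: 69.2
```

```bash
python3 -c "
from h import *
needc([542,14,90.5],44.9)
"
```

```text
t 47.40 pos [540.8  14.9  48.3] x-yaw 90.10 tool z [-0.0439  0.0314 -0.9985] q [-0.014  0.529  1.868  0.043  0.789 -1.618] F [-0.3 -0.   0.1] w 69.2
disc [542.7  13.5  93.1] shift cm [ 0.04 -0.06  0.27]
```

>>> {"method": "arm_command", "body": {
  "increments": [
    [[0, -0.05, 0.25], 0],
    [[0, 0, 0], 0]
  ]
}}

```text
t: 47.6
ee_pos: [541.2, 14.9, 47.0]
orientation: [-2.182, -2.187, 0.011]
ft_force: [-0.9, 0.2, -3.8]
width: 69.1
```

```bash
python3 -c "
from h import *
needc([542,14,90],44.9)
"
```

```text
t 47.60 pos [541.2  14.9  47. ] x-yaw 90.09 tool z [-0.0418  0.0315 -0.9986] q [-0.014  0.531  1.87   0.044  0.784 -1.619] F [-0.9  0.2 -3.8] w 69.1
disc [543.1  13.5  91.8] shift cm [ 0.04 -0.1   0.18]
```

>>> {"method": "arm_command", "body": {
  "increments": [
    [[0, -0.05, 0.12], 0],
    [[0, 0, 0], 0]
  ]
}}

```text
t: 47.8
ee_pos: [541.2, 14.9, 46.9]
orientation: [-2.183, -2.188, 0.01]
ft_force: [-2.9, -0.5, 0.4]
width: 69.3
```

```bash
python3 -c "
from h import *
needc([542,14,90],44.9)
crop(get_image('side')[:,:,::-1],'pics/p14.png',220,180,140,140,4)
"
```

```text
t 47.80 pos [541.2  14.9  46.9] x-yaw 90.09 tool z [-0.0404  0.0315 -0.9987] q [-0.014  0.531  1.87   0.044  0.782 -1.619] F [-2.9 -0.5  0.4] w 69.3
disc [543.   13.5  91.7] shift cm [ 0.04 -0.1   0.18]
```

View pics/p14.png

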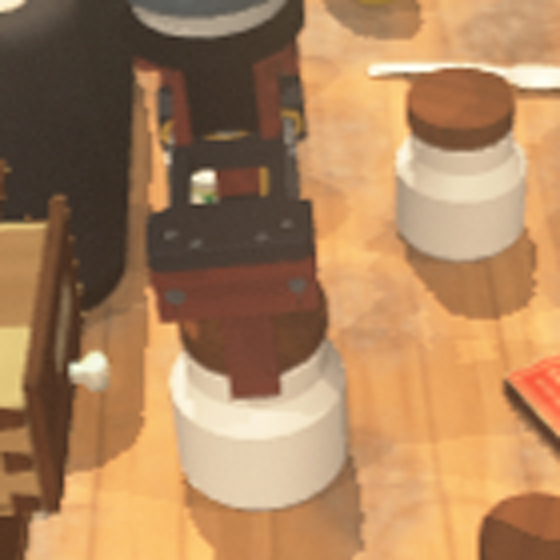

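>>> {"method": "arm_command", "body": {
  "increments": [
    [[0, 0, 0], 0],
    [[0, 0, 0], 0],
    [[0, 0, 0], 0],
    [[0, 0, 0], 0]
  ],
  "gripper": 1
}}

```text
t: 48.25
ee_pos: [541.4, 15.3, 46.4]
orientation: [-2.183, -2.188, 0.009]
ft_force: [0.3, 0.2, -0.0]
width: 87.7
```

```bash
python3 -c "
from h import *
st()
crop(get_image('side')[:,:,::-1],'pics/p15.png',220,180,140,140,4)
"
```

```text
t 48.25 pos [541.4  15.3  46.4] x-yaw 90.07 tool z [-0.0399  0.032  -0.9987] q [-0.014  0.532  1.871  0.045  0.78  -1.619] F [ 0.3  0.2 -0. ] w 87.7
```

View pics/p15.png

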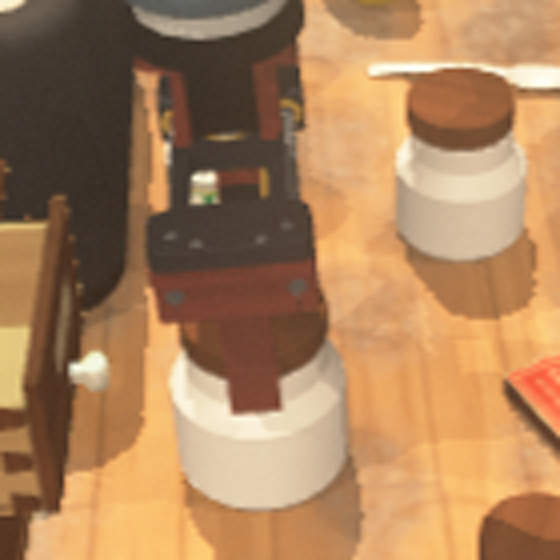

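>>> {"method": "arm_command", "body": {
  "increments": [
    [[0, 0, -0.6], 0],
    [[0, 0, -1.2], 0],
    [[0, 0, -1.5], 0],
    [[0, 0, -1.8], 0],
    [[0, 0, -2], 0],
    [[0, 0, -2], 0],
    [[0, 0, -2], 0],
    [[0, 0, -2], 0],
    [[0, 0, -1], 0],
    [[0, 0, 0], 0]
  ]
}}

```text
t: 49.3
ee_pos: [548.0, 10.4, 200.3]
orientation: [-2.186, -2.19, 0.004]
ft_force: [0.2, 0.1, 0.9]
width: 88.1
```

>>> {"method": "arm_command", "body": {
  "increments": [
    [[0, -2, 0], 0],
    [[0, -3, 0], 0],
    [[0, -3, 0], 0],
    [[0, -3, 0], 0],
    [[0, -2, 0], 0],
    [[0, 0, 0], 0],
    [[0, 0, 0], 0]
  ]
}}

```text
t: 50.0
ee_pos: [411.2, 10.2, 201.1]
orientation: [-2.184, -2.187, 0.009]
ft_force: [0.1, -0.5, -0.8]
width: 87.9
```

```bash
python3 -c "
from h import *
st()
S=get_image('side')[:,:,::-1];cv2.imwrite('pics/s9.png',S);T=get_image('top')[:,:,::-1];cv2.imwrite('pics/t9.png',T)
crop(S,'pics/f1.png',240,170,150,200,4);crop(S,'pics/f1.png',240,170,150,148,4);crop(T,'pics/f2.png',170,180,290,110,2.7)
"
```

```text
t 50.00 pos [411.2  10.2 201.1] x-yaw 90.06 tool z [-0.0401  0.032  -0.9987] q [-0.03   0.109  2.041  0.036  1.033 -1.621] F [ 0.1 -0.5 -0.8] w 87.9
```

View pics/s9.png

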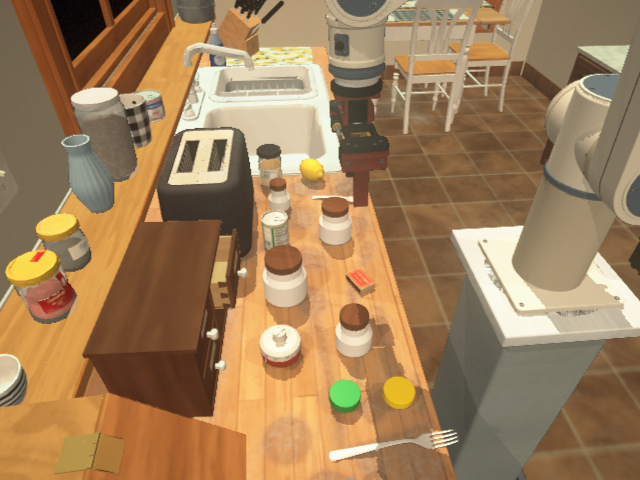

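View pics/f1.png

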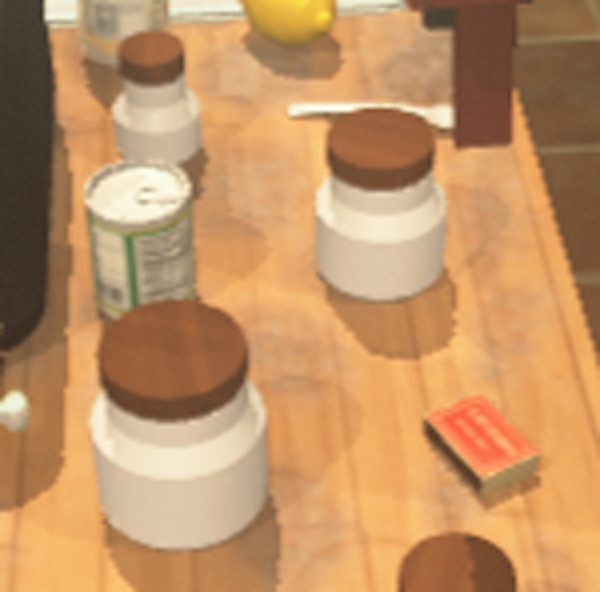

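View pics/f2.png

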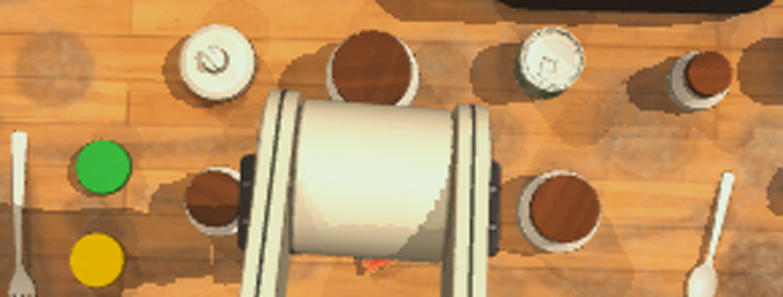

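```bash
python3 -c "
from h import *
D=[((549.8,-284),20,74,(0,255,0)),((427.3,150.5),25,82,(0,255,0)),((427,-156.5),30,90,(0,255,0)),((543,14),35,98,(0,255,0))]
disc_from_side('pics/s9.png','pics/f3.png',D,(255,165,125,185),4)
a=cv2.imread('pics/side0.png').astype(int);b=cv2.imread('pics/s9.png').astype(int)
d=(abs(a-b).max(2)>40).astype(np.uint8)
cv2.imwrite('pics/f4.png',cv2.resize(d[165:420,225:425]*255,None,fx=2.3,fy=2.3))
"
```

```text
(no output)
```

View pics/f3.png

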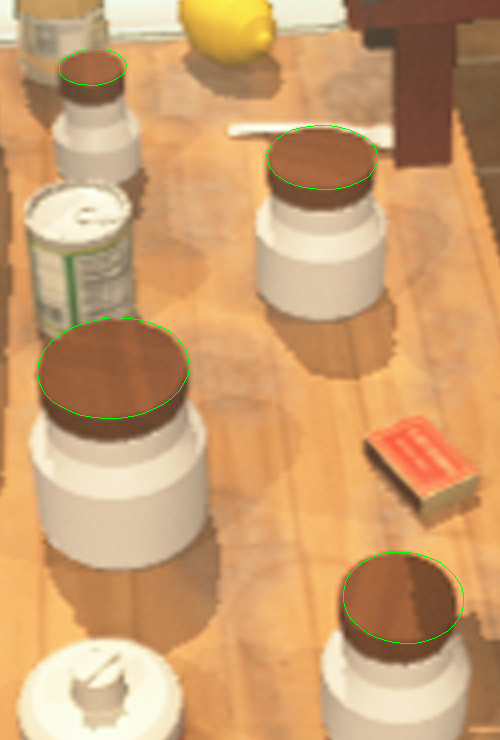

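View pics/f4.png

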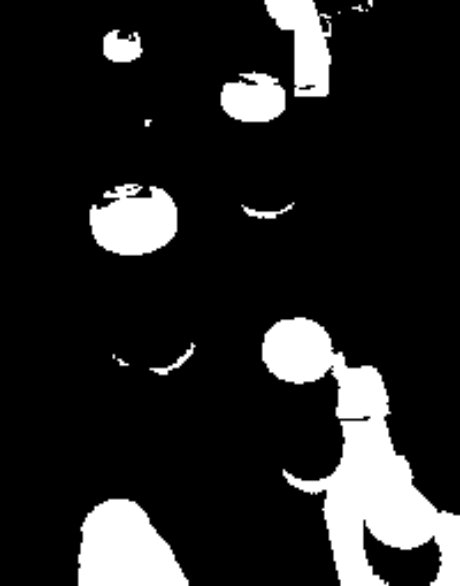

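Lids match their seated heights, and apart from shadows nothing else changed in the image. Handing in.

```bash
python3 -c "
from workcell import *
close_job(); print(get_obs()['t'])"
```

```text
the job is handed in; nothing more can be done
the job is handed in; nothing more can be done
```

I took the four lids off the pile from the top down and set each one on its matching canister, then handed the job in at about 50 s.

**Last checks (all passed):**
- In the final side picture, each disc's top edge matches a projected circle of its size at seated height, so all four lie flat and central on their rims.
- Comparing that picture with the one from the start shows no shift of the canisters, timer, tin or green and yellow lids. The only other differences are shadows and the arm.
- The gripper was open and clear of everything, about 240 mm above the worktop.

**What went wrong or disagreed:**
- **Fingertip position:** the real fingertips sit about 39 mm behind the reported tool point. My first grasp therefore closed on air above the pile and touched nothing. I measured the offset from the pictures and corrected for it on every later grasp.
- **Tool tilt:** the tool drifted up to about 7° off vertical while moving empty after the first lid. I brought it back to about 2.5° with up-and-down moves before going on.
- **Camera disagreement:** the two cameras differed by 2–4 mm, so I averaged them and fine-tuned the small, large and largest placings in the side view.

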